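# Put the finishing kit away in the lidded chest

## Task

Put the finishing kit away in the yellow chest: take the sanding block off its lid, raise the lid until it stands open by itself, leaning back a little past upright, stand every bottle that is on the bench upright in the divided part, one to a cell, and set the sanding block flat on its base in the long bay at the side. Then lower the lid gently until it is fully shut, without shifting the turned bowl, the pepper mill or the gouge.

Things in the scene. Friction and masses are not known exactly. Their poses are not given: they have to be found in the camera images.
- chest: Yellow steel chest fixed to the bench, 150 (x) by 318 (y) by 70 mm high, 122 mm with the lid shut; walls and floor 5 mm. Origin: centre of its underside; +x towards the hinges (away from the robot), +y towards the long bay. Plywood dividers, 8 mm thick, tops 65 mm above the bench, make six cells (2 along x by 3 along y) and the bay at the +y end. The shut lid leaves 112 mm above the inner floor.
- lid (a joint): Angle of the chest lid, rad: 0 shut, grows as it opens, vertical at 1.57, stop at 1.92 (leaning back, well clear of the cells). Its stiff hinges hold it at any angle; moving it takes up to about 7 N at the handle. The lid is a shell 52 mm deep, 150 by 318 mm, 0.6 kg, hinged on top of the chest's far (+x) wall, with a bar handle on its front.
- lid_handle (a point): Centre of the lid's black round grip bar: 12 mm thick, 108 mm clear length along the chest's y, 45 mm out from the lid's front face (39 mm of room behind it), a post at each end. Lid shut: 195 mm to -x of the hinge line, 106 mm above the bench. It swings with the lid, on a circle about the hinge line, and may turn between the fingers.
- lid_hinge (a point): Middle of the lid's hinge line, which runs along the chest's y, 75 mm to +x of the chest's origin and 70.5 mm above the bench.
- cell0 (a point): Centre of the inner floor of cell 0 of the chest (66 mm along x, 64 along y, dividers 60 mm high above this floor); axes as the chest's.
- cell1 (a point): Centre of the inner floor of cell 1 of the chest (66 mm along x, 64 along y, dividers 60 mm high above this floor); axes as the chest's.
- cell2 (a point): Centre of the inner floor of cell 2 of the chest (66 mm along x, 64 along y, dividers 60 mm high above this floor); axes as the chest's.
- cell3 (a point): Centre of the inner floor of cell 3 of the chest (66 mm along x, 64 along y, dividers 60 mm high above this floor); axes as the chest's.
- cell4 (a point): Centre of the inner floor of cell 4 of the chest (66 mm along x, 64 along y, dividers 60 mm high above this floor); axes as the chest's.
- cell5 (a point): Centre of the inner floor of cell 5 of the chest (66 mm along x, 64 along y, dividers 60 mm high above this floor); axes as the chest's.
- bay (a point): Centre of the inner floor of the chest's long bay (140 mm along the chest's x, 92 mm along its y); axes as the chest's.
- bottle0: Bottle of wood finish, white, blue label and blue cap; None at the start if it is not there this time. Round body 46 mm wide, straight to 64 mm high, shoulder to 73 mm, then a straight round screw cap 34 mm wide up to 104 mm. About 130 g, part-used, so heavy at the foot. Origin: centre of its underside; z up through the cap.
- bottle1: Bottle of wood finish, amber, paper label and black cap; None at the start if it is not there this time. Round body 46 mm wide, straight to 64 mm high, shoulder to 73 mm, then a straight round screw cap 34 mm wide up to 104 mm. About 130 g, part-used, so heavy at the foot. Origin: centre of its underside; z up through the cap.
- bottle2: Bottle of wood finish, white, green label and red cap; None at the start if it is not there this time. Round body 46 mm wide, straight to 64 mm high, shoulder to 73 mm, then a straight round screw cap 34 mm wide up to 104 mm. About 130 g, part-used, so heavy at the foot. Origin: centre of its underside; z up through the cap.
- bottle3: Bottle of wood finish, amber, yellow label and white cap; None at the start if it is not there this time. Round body 46 mm wide, straight to 64 mm high, shoulder to 73 mm, then a straight round screw cap 34 mm wide up to 104 mm. About 130 g, part-used, so heavy at the foot. Origin: centre of its underside; z up through the cap.
- bottle4: Bottle of wood finish, grey, red label and black cap; None at the start if it is not there this time. Round body 46 mm wide, straight to 64 mm high, shoulder to 73 mm, then a straight round screw cap 34 mm wide up to 104 mm. About 130 g, part-used, so heavy at the foot. Origin: centre of its underside; z up through the cap.
- sanding_block: Wooden sanding block with cork sole, 90 (its x) by 54 (its y) by 26 mm, with a round turned knob on top: 30 mm wide from 34 to 70 mm above the sole, on a 20 mm neck, 72 mm high overall. About 150 g. Origin: centre of its underside; z up through the knob. It starts on top of the chest's shut lid.
- turned_bowl: Bystander: pale turned wooden bowl, 110 mm across, 50 mm high; origin under its centre. To be left alone.
- pepper_mill: Bystander: dark turned pepper mill, 56 mm across the foot, 136 mm high; origin under its centre. To be left alone.
- gouge: Bystander: turning gouge lying on the bench, 360 mm long, handle 28 mm thick; its length is its x axis, blade to +x; origin under the ferrule between handle and blade. To be left alone.
Not all that is in view belongs to the job. What is shaped like the bottle4 but pink is not meant. Leave any turquoise look-alike of the bottle3 alone.

How it is judged:
By the outcome, as a careful person would: the job done as asked, in the order asked, and still so for the second after the job is handed in, with the robot touching nothing.
Of bottle0, bottle1, bottle2, bottle3, bottle4 only 3 to 5 are there at a start; the rules pass over those that are not, and their reading is None.
At some moment in a run one of bottle0, bottle1, bottle2, bottle3, bottle4, sanding_block may be knocked a few centimetres aside while the robot is not near it.
Once in a run the grip may slacken for a moment while it holds something.
It also fails if it takes over 210 s, if anything falls off the work surface, if the arm or the gripper's body presses on something with over 40 N, if the wrist force passes 120 N, or if a joint passes its speed limit or range.

## Robot

A 6-joint arm with a two-finger parallel gripper is mounted at the origin on the work surface. World frame = base frame: x ahead of the robot, y to its left, z up, the work surface at z = 0. Lengths are in mm, angles in rad, forces in N, time in s.
With the tool pointing down it reaches from about 275 to 750 mm from the base axis. Payload 10.2 kg.
Tool frame: the origin (TCP) lies at the very end of the fingers, on their centre line; the grasp point (between the pads) lies 19 mm behind it; z points along the fingers, y is the line along which they close (so a half turn about z gives the same grasp; the last joint's range is limited). The gripper opens to 85 mm and grips with 20 to 120 N. Pads are 22 mm wide; open, the fingers measure 114 mm over their backs; the gripper's body (76 mm by 85 mm) begins 54 mm behind the grasp point. The pads swing forward as they close: fully open they stand 13 mm farther back than shut.
Start: joints at [-1.464, 0.313, 1.498, -0, 1.331, -0.223], TCP at [170.011, -496.717, 231.294] pointing down, gripper open.
Joint ranges: [-2.94, 2.94], [-0.97, 2.17], [0.19, 2.56], [-1.23, 4.37], [0.02, 3.11], [-2.88, 2.88]. Speed limits (rad/s): [2.39, 2.39, 3.01, 3.14, 3.14, 3.14].

## Interface

Orientations are given as a unit quaternion [w, x, y, z].
In Python, from rig import ctrl, vision gives the robot as it stands. The module is installed in compiled form; this text tells all that it offers.
- The arm moves only by the tool play_rows, never from a script. Its arguments are lists of equal length, an entry for each row: "translation": the shift along the tool's x, y, z in m, a list of three; "rotation": the turn, a rotation vector about the tool's x, y, z in rad, a list of three; "gripper": the gripper's target within -1 to 1 (shut at 1, half-way at 0, fully open at -1). A call has 1 to 10 rows; each row is the pose to reach, as a shift and turn from the pose commanded when the call began, along the tool's axes at that moment; what a row does not reach only later rows make up. A row lasts 1/8 s, in which the tool goes at most 62.5 mm and 10.7 degrees, less where a joint would pass 70% of its speed; a pose out of reach is approached as far as the arm can. A call with a gripper value outside its range is refused whole. The fingers move at their own pace and stop on an object; "force" is the grip in N (left out, the last holds). Time passes only in rows, so rows that repeat a pose let the fingers close. It gives the time, the measured TCP pose, the force, the opening and the grip force at its end, in the units of the state.
- ctrl.sense(): the state, without advancing time (a new reading comes with each control period).
- vision.capture(name): name is "scene" or "top" or "wrist"; returns a dict with "pixels" (384x512x3 uint8, red, green, blue), "vfov" (degrees; the focal length in pixels is half the picture's height over the tangent of half this angle, whatever the lens; pixels are square), "cx", "cy" (the principal point, pixels), "k1" (the pictures are not rectified: a ray, as slopes to the right and down, at radius r is drawn at 1 + k1 r^2 times it, then the intrinsics apply), "rvec" (rotation vector, rad) and "tvec" (3), from world to camera coordinates, as OpenCV has them; the wrist camera has in their place "mount" (4x4, takes a point from camera to tool coordinates, whose origin is the TCP and whose axes are the flange's). Camera axes: x right, y down, z forward; pixel columns grow to the right and rows downward; lengths in mm; the calibration is good to about 2 mm. A picture is of the moment at which its call begins: read the wrist's pose just before it. There is no depth.
- ctrl.finish_job(): hands the job in; it is judged then, once.
The state is a dict: "time_s": time; "joints": joint angles; "dq": joint speeds; "tau": joint torques, N m; "eef_pos": TCP position; "ee_rot": TCP orientation; "force": force on the tool from outside, world axes, zero at the start; "wrist_torque": the same for the moment, N m; "grip_width": opening from 0.0 (shut) to 1.0 (fully open); "grip_force": force on a finger pad.
Only numpy, scipy, OpenCV 4.12 (cv2) and the standard library are available. Lean on these libraries where they do the work, as an engineer would, in place of code of your own. Each camera call takes 0.05 s, during which the arm holds its last target. There are 200 camera calls.

## Working session

There is one attempt and no reset: what is moved stays moved. The work goes in short steps, Python scripts to look and compute and a tool call to move; the robot and the scene stay as the last step left them, time stands still between calls to the robot, and variables do not carry over. Pictures are saved under pics/ and viewed, at most 14 in all, crops included, and the job is handed in when it is done.

Besides the shell and the picture viewer there is one more tool, called after "Call:" as name(argument=value, ...), one argument or row to a line, values as JSON. play_rows: Moves the arm, as the interface text tells. Its arguments: {"type":"object","properties":{"translation":{"type":"array"},"rotation":{"type":"array"},"gripper":{"type":"array"},"force":{"type":"number"}},"required":["translation","rotation","gripper"]}

```bash
mkdir -p pics; cat > h.py <<'E'
import numpy as np, cv2
from scipy.spatial.transform import Rotation as R
from rig import ctrl, vision
def K(c):
    f=c["pixels"].shape[0]/2/np.tan(np.radians(c["vfov"])/2)
    return np.array([[f,0,c["cx"]],[0,f,c["cy"]],[0,0,1]])
def pose(c,s=None):
    "camera->world R, origin"
    if "mount" in c:
        q=s["ee_rot"]; Rt=R.from_quat([q[1],q[2],q[3],q[0]]).as_matrix(); M=np.array(c["mount"])
        return Rt@M[:3,:3], Rt@M[:3,3]+np.array(s["eef_pos"])
    Rc=cv2.Rodrigues(np.array(c["rvec"],float))[0]
    return Rc.T, -Rc.T@np.array(c["tvec"],float).ravel()
def D(c): return np.array([c["k1"],0,0,0,0.])
def ray(c,uv,s=None):
    uv=np.array(uv,float).reshape(-1,1,2)
    p=cv2.undistortPoints(uv,K(c),D(c)).reshape(-1,2)
    Rw,o=pose(c,s); return o,(np.c_[p,np.ones(len(p))]@Rw.T)
def onz(c,uv,z,s=None):
    o,d=ray(c,uv,s); return o+d*((z-o[2])/d[:,2])[:,None]
def proj(c,P,s=None):
    Rw,o=pose(c,s); rv=cv2.Rodrigues(Rw.T)[0]
    return cv2.projectPoints(np.array(P,float).reshape(-1,1,3),rv,-Rw.T@o,K(c),D(c))[0].reshape(-1,2)
def cap(name,f=None):
    s=ctrl.sense(); c=vision.capture(name)
    if f: cv2.imwrite("pics/"+f+".png",c["pixels"][:,:,::-1])
    return c,s
E
python3 - <<'E'
from h import *
for n in("scene","top"):
    c,s=cap(n,n+"0"); print(n,pose(c)[1],{k:c[k] for k in("vfov","cx","cy","k1")})
print(s)
c,s=cap("wrist"); print(c["mount"],c["vfov"])
E
```

```text
scene [ 976.64516584  613.14770013 1164.2523112 ] {'vfov': 47.38587596350268, 'cx': 255.39166677818108, 'cy': 188.91381366371272, 'k1': -0.05985627392393052}
top [ 471.02253649   75.41843668 1178.19144101] {'vfov': 49.4449072099963, 'cx': 257.6624083567502, 'cy': 192.31401005409316, 'k1': -0.10209210658233266}
{'time_s': 0.05, 'joints': array([-1.46440944e+00,  3.13454499e-01,  1.49839489e+00, -1.71507535e-05,
        1.33100332e+00, -2.23387185e-01]), 'dq': array([-0.00155023, -0.00047051, -0.00182161, -0.00075928, -0.00073302,
        0.00062359]), 'tau': array([ 3.55848679e-03, -4.13352299e+01, -2.60477346e+01, -1.10023830e-04,
        2.92539553e-03,  9.53273343e-06]), 'eef_pos': array([ 169.97468152, -496.46640511,  230.74865776]), 'ee_rot': array([-6.29432495e-04,  9.86436372e-01,  1.64142884e-01,  2.85209581e-05]), 'force': array([ 0.07198746, -0.24192383,  0.01988096]), 'wrist_torque': array([-0.00234227, -0.00386406, -0.04729821]), 'grip_force': 0.0, 'grip_width': 0.9998801859209386}
[[-1.44840786e-04 -9.63518860e-01 -2.67640404e-01  6.61440227e+01]
 [ 9.99999914e-01 -3.57096182e-05 -4.12620372e-04 -3.05711336e-01]
 [ 3.88010174e-04 -2.67640441e-01  9.63518782e-01 -1.42677542e+02]
 [ 0.00000000e+00  0.00000000e+00  0.00000000e+00  1.00000000e+00]] 63.45878736376519
```

```bash
python3 -c "
import cv2,numpy as np
a=cv2.imread('pics/top0.png');b=cv2.imread('pics/scene0.png')
cv2.imwrite('pics/top0b.png',cv2.resize(a,(800,600)));cv2.imwrite('pics/scene0b.png',cv2.resize(b,(800,600)))"
```

```text
(no output)
```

View pics/top0b.png

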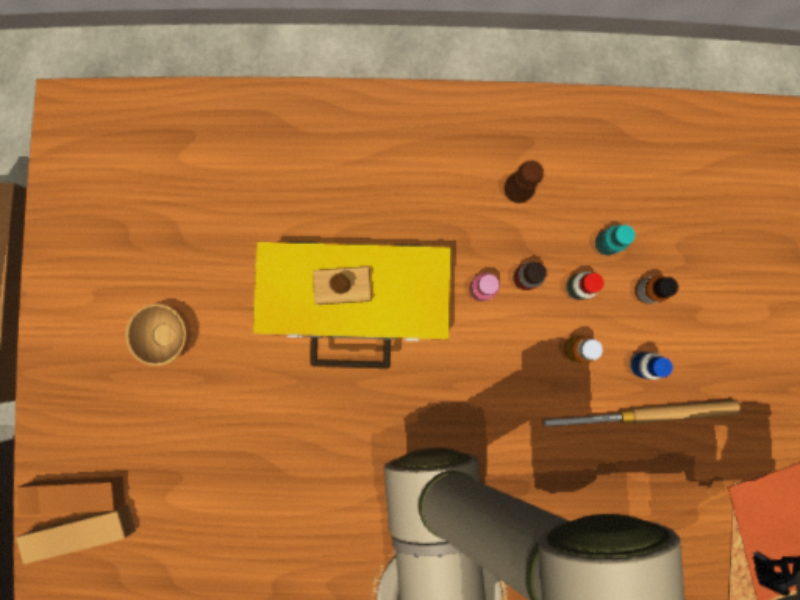

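View pics/scene0b.png

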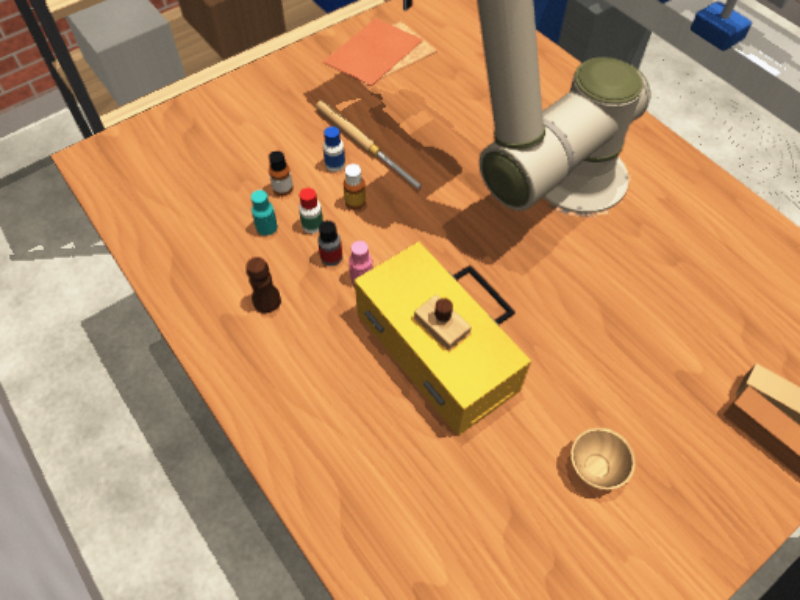

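The top view (800×600) shows these candidates:
- Wanted bottles: blue cap, b0 (656,366). Amber with black cap, b1 (661,288). Red cap, b2 (585,285). Amber with white cap, b3 (590,349). Grey with red label and black cap, b4 (531,274).
- Look-alikes to leave alone: pink (486,286) and turquoise (616,238).
- Block: on the lid at (342,285).
- Handle: bar at about (350,364).
- Bystanders: mill (524,180), bowl (157,335) and gouge (640,412).

Next I'll measure positions from the two views.

```bash
cat > m.py <<'E'
from h import *
def hsv(c): return cv2.cvtColor(c["pixels"],cv2.COLOR_RGB2HSV)
def blobs(m,amin=15):
    n,l,st,ce=cv2.connectedComponentsWithStats(m.astype(np.uint8))
    return [(ce[i],st[i,4],st[i]) for i in range(1,n) if st[i,4]>=amin]
def masks(h):
    H,S,V=[h[:,:,i].astype(int) for i in range(3)]
    return dict(blue=(H>105)&(H<125)&(S>150)&(V>80), red=((H<5)|(H>174))&(S>190)&(V>140),
      white=(S<60)&(V>165), black=(V<38), yellow=(H>22)&(H<33)&(S>180)&(V>90))
def tri(c1,u1,c2,u2):
    o1,d1=ray(c1,u1);o2,d2=ray(c2,u2);d1=d1[0];d2=d2[0]
    t=np.linalg.lstsq(np.c_[d1,-d2],o2-o1,rcond=None)[0]
    return (o1+t[0]*d1+o2+t[1]*d2)/2, np.linalg.norm(o1+t[0]*d1-o2-t[1]*d2)
E
python3 - <<'E'
from m import *
np.set_printoptions(precision=1,suppress=True)
t,_=cap("top"); s,_=cap("scene")
for n,c in(("top",t),("scene",s)):
    mm=masks(hsv(c))
    for k in mm:
        for ce,a,st in blobs(mm[k]):
            u,v=ce
            ok=(290<u<450 and 140<v<250) if n=="top" else (165<u<245 and 75<v<175)
            if k=="yellow": ok=a>500
            if ok: print(n,k,ce,a,st[:4],onz(c,ce,104)[0])
m=masks(hsv(t))["yellow"].astype(np.uint8)
cn=max(cv2.findContours(m,0,2)[0],key=cv2.contourArea)
q=cv2.approxPolyDP(cn,8,True)[:,0]; print(q, onz(t,q,122))
r=cv2.minAreaRect(onz(t,cn[:,0],122)[:,:2].astype(np.float32)); print(r)
E
```

```text
top blue [423.3 234.6] 117 [418 229  12  12] [ 430.5 -359.7  104. ]
top red [379.3 180.6] 121 [374 175  12  12] [ 569.2 -241.   104. ]
top white [371.3 185.5] 39 [368 177  12  14] [ 555.8 -219.8  104. ]
top white [378.9 223.4] 126 [373 217  13  13] [ 457.8 -240.6  104. ]
top white [413.6 236.6] 38 [411 228   9  15] [ 425.1 -333.3  104. ]
top black [425.  183.7] 131 [418 179  15  11] [ 564.1 -363.8  104. ]
top yellow [226. 186.] 6383 [163 155 125  62] [546.1 157.8 104. ]
scene blue [212.7  85.4] 64 [208  81  10  12] [ 432.2 -349.6  104. ]
scene red [196.4 123.9] 66 [192 120  10   9] [ 570.  -236.9  104. ]
scene white [213.5  94.7] 44 [207  90  13   8] [ 454.4 -311.5  104. ]
scene white [225.4 108.5] 67 [221 105  10   8] [ 458.2 -235.9  104. ]
scene white [199.  134.2] 53 [192 128  13  10] [ 586.5 -196.1  104. ]
scene black [177.3 102.7] 96 [173  97  10  12] [ 570.8 -352.9  104. ]
scene black [209.4 148.2] 119 [205 142  11  13] [ 590.8 -130.3  104. ]
[[165 155]
 [163 212]
 [286 216]
 [287 159]] [[620.9 315.3 122. ]
 [474.9 315.1 122. ]
 [472.    2.5 122. ]
 [617.2   2.6 122. ]]
((546.7891845703125, 159.52825927734375), (316.080322265625, 150.7234344482422), 89.565185546875)
```

```bash
python3 -c "
import cv2,numpy as np
a=cv2.imread('pics/top0.png')[135:255,150:450];b=cv2.imread('pics/scene0.png')[70:310,150:350]
cv2.imwrite('pics/crop0.png',cv2.resize(a,(800,320),interpolation=cv2.INTER_CUBIC))"
```

```text
(no output)
```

View pics/crop0.png

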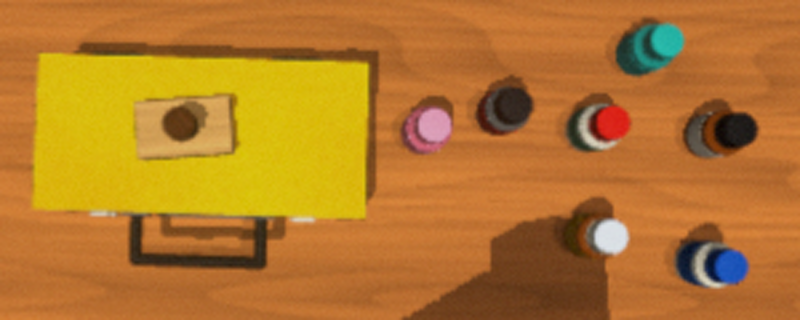

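The crop confirms the choice: five real bottles, plus the pink and turquoise look-alikes, which I'll leave. The chest centre is about (546.5, 158.5) with yaw about -0.01. I'll move over the block and look from there.

```bash
cat >> h.py <<'E'
def Rt(s):
    q=s["ee_rot"]; return R.from_quat([q[1],q[2],q[3],q[0]])
def to(s,p,psi):
    "tool-frame shift (m) and rotvec to world p (mm), tool down with x axis at azimuth psi"
    R0=Rt(s); G=R.from_matrix(np.array([[np.cos(psi),np.sin(psi),0],[np.sin(psi),-np.cos(psi),0],[0,0,-1]]))
    print("shift",np.round(R0.inv().apply(np.array(p)-s["eef_pos"])/1000,4),"rot",np.round((R0.inv()*G).as_rotvec(),4))
E
python3 - <<'E'
from h import *
to(ctrl.sense(),[480,165,330],0)
t,_=cap("top"); print(onz(t,[[218.25,180.75]],192), onz(t,[[219.4,182.6]],148), onz(t,[[342,175.1],[312.5,183.5]],104))
E
```

```text
shift [ 0.5076 -0.5256 -0.0986] rot [-0.0006  0.      0.3298]
[[551.90227538 169.72787613 192.        ]] [[550.97303693 170.94988549 148.        ]] [[ 581.17798811 -142.49081042  104.        ]
 [ 557.50140941  -65.81932033  104.        ]]
```

Call:
play_rows(
  translation=[
    [0.06,-0.06,-0.0986],
    [0.1,-0.11,-0.0986],
    [0.15,-0.16,-0.0986],
    [0.2,-0.2,-0.0986],
    [0.24,-0.25,-0.0986],
    [0.28,-0.29,-0.0986],
    [0.32,-0.33,-0.0986],
    [0.36,-0.37,-0.0986],
    [0.4,-0.415,-0.0986],
    [0.44,-0.455,-0.0986],
  ],
  rotation=[
    [0,0,0.1],
    [0,0,0.2],
    [0,0,0.33],
    [0,0,0.33],
    [0,0,0.33],
    [0,0,0.33],
    [0,0,0.33],
    [0,0,0.33],
    [0,0,0.33],
    [0,0,0.33],
  ],
  gripper=[-1,-1,-1,-1,-1,-1,-1,-1,-1,-1],
)

```text
time_s: 1.55
eef_pos: [423.4, 44.4, 330.1]
ee_rot: [0.0, 1.0, 0.0, 0.0]
force: [0.8, -0.8, 0.7]
grip_width: 1.001
grip_force: 0.0
```

```bash
python3 - <<'E'
from h import *
s=ctrl.sense(); print(s["eef_pos"],s["ee_rot"],s["time_s"]); to(s,[480,165,330],0)
E
```

```text
[423.36552779  44.44825038 330.09592888] [1.65935623e-04 9.99999900e-01 5.58361322e-06 4.15756010e-04] 1.55
shift [ 5.660e-02 -1.206e-01  1.000e-04] rot [ 0.0003 -0.0008  0.    ]
```

Call:
play_rows(
  translation=[
    [0.025,-0.05,0],
    [0.05,-0.1,0],
    [0.057,-0.12,0],
    [0.057,-0.12,0],
    [0.057,-0.12,0],
  ],
  rotation=[
    [0,0,0],
    [0,0,0],
    [0,0,0],
    [0,0,0],
    [0,0,0],
  ],
  gripper=[-1,-1,-1,-1,-1],
)

```text
time_s: 2.17
eef_pos: [479.8, 161.6, 329.9]
ee_rot: [0.0, 1.0, -0.0, -0.0]
force: [-0.2, -1.3, 0.3]
grip_width: 1.001
grip_force: 0.0
```

```bash
python3 - <<'E'
from m import *
np.set_printoptions(precision=1,suppress=True)
c,s=cap("wrist","w1"); print(s["eef_pos"])
P=[[551,170,192],[551,170,148],[471,0,122],[471,318,122],[426,160,106]]
print(proj(c,P,s))
h=hsv(c); Y=masks(h)["yellow"]
# non-yellow hole inside lid = block+knob
m=(~Y).astype(np.uint8)
for ce,a,st in blobs(m,300): print(ce,a,st)
E
```

```text
[479.8 161.6 329.9]
[[247.  100.2]
 [248.4 101. ]
 [396.  173.5]
 [122.1 173.7]
 [258.1 206.3]]
[258.5 199. ] 184083 [     0      0    512    384 184083]
```

View pics/w1.png

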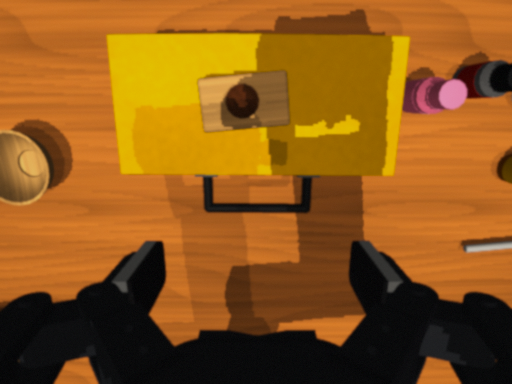

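The wrist view shows the block corners at (198,79), (287,70), (289,123) and (204,132), with the knob at (242,100). The handle bar runs from (205,208) to (310,208). The lid corners are at (107,35), (410,37), (395,176) and (122,175).

```bash
python3 - <<'E'
from m import *
np.set_printoptions(precision=1,suppress=True)
c,s=cap("wrist")
b=onz(c,[[198,79],[287,70],[289,123],[204,132]],148,s); print(b,b.mean(0))
d=[b[1]-b[0],b[2]-b[3]]; print([np.degrees(np.arctan2(-x[1],-x[0])) for x in d],[np.linalg.norm(x) for x in d])
print(onz(c,[[242,100]],192,s))
l=onz(c,[[107,35],[410,37],[395,176],[122,175]],122,s); print(l,l.mean(0)); 
h=onz(c,[[205,208],[310,208]],106,s); print(h,h.mean(0))
E
```

```text
[[572.4 219.6 148. ]
 [580.6 131.5 148. ]
 [529.3 128.4 148. ]
 [520.4 215.9 148. ]] [550.7 173.8 148. ]
[np.float64(95.31699638576579), np.float64(95.83023268838365)] [np.float64(88.40664833511595), np.float64(87.95960682665707)]
[[551.3 174.1 192. ]]
[[619.4 317.8 122. ]
 [617.1   0.8 122. ]
 [468.    0.5 122. ]
 [469.6 318.2 122. ]] [543.5 159.3 122. ]
[[423.9 226.  106. ]
 [423.7  95.3 106. ]] [423.8 160.7 106. ]
```

Call:
play_rows(
  translation=[
    [0.05,-0.012,0],
    [0.071,-0.012,0.04],
    [0.071,-0.012,0.09],
    [0.071,-0.012,0.13],
    [0.071,-0.012,0.16],
    [0.071,-0.012,0.174],
    [0.071,-0.012,0.174],
  ],
  rotation=[
    [0,0,-0.1],
    [0,0,-0.1],
    [0,0,-0.1],
    [0,0,-0.1],
    [0,0,-0.1],
    [0,0,-0.1],
    [0,0,-0.1],
  ],
  gripper=[-0.5,-0.5,-0.5,-0.5,-0.5,-0.5,-0.5],
)

```text
time_s: 3.15
eef_pos: [551.0, 173.8, 155.9]
ee_rot: [0.0, 0.999, 0.05, -0.0]
force: [0.4, 0.2, 0.7]
grip_width: 0.749
grip_force: 0.0
```

Call:
play_rows(
  translation=[
    [0,0,0],
    [0,0,0],
    [0,0,0],
    [0,0,0],
    [0,0,0],
    [0,0,0],
    [0,0,-0.02],
    [0,0,-0.05],
  ],
  rotation=[
    [0,0,0],
    [0,0,0],
    [0,0,0],
    [0,0,0],
    [0,0,0],
    [0,0,0],
    [0,0,0],
    [0,0,0],
  ],
  gripper=[1,1,1,1,1,1,1,1],
  force=50,
)

```text
time_s: 4.15
eef_pos: [550.5, 174.2, 205.9]
ee_rot: [0.0, 0.999, 0.05, -0.001]
force: [0.7, 0.2, -0.1]
grip_width: 0.34
grip_force: 49.4
```

Call:
play_rows(
  translation=[
    [-0.03,-0.02,-0.01],
    [-0.06,-0.05,-0.01],
    [-0.1,-0.08,-0.01],
    [-0.14,-0.11,-0.01],
    [-0.18,-0.14,-0.01],
    [-0.21,-0.16,0.02],
    [-0.234,-0.18,0.06],
    [-0.234,-0.18,0.1],
    [-0.234,-0.18,0.12],
    [-0.234,-0.18,0.12],
  ],
  rotation=[
    [0,0,-0.18],
    [0,0,-0.36],
    [0,0,-0.54],
    [0,0,-0.72],
    [0,0,-0.9],
    [0,0,-1.08],
    [0,0,-1.26],
    [0,0,-1.44],
    [0,0,-1.471],
    [0,0,-1.471],
  ],
  gripper=[1,1,1,1,1,1,1,1,1,1],
)

```text
time_s: 5.4
eef_pos: [299.6, 329.7, 85.1]
ee_rot: [-0.0, 0.707, 0.707, -0.001]
force: [0.2, -0.3, -0.5]
grip_width: 0.337
grip_force: 36.9
```

```bash
python3 - <<'E'
from h import *
s=ctrl.sense(); print(s["eef_pos"],s["joints"],s["grip_width"]); to(s,[300,330,34.5],np.pi/2)
E
```

```text
[299.6300759  329.73153822  85.11688895] [ 5.69100169e-01  3.29814410e-01  1.90652764e+00 -8.12260510e-06
  9.07760624e-01  5.69426172e-01] 0.3370223308193035
shift [0.0003 0.0005 0.0506] rot [-0.0021  0.0014 -0.0003]
```

Call:
play_rows(
  translation=[
    [0,0,0.03],
    [0,0,0.048],
    [0,0,0.0508],
    [0,0,0.0508],
    [0,0,0.0508],
    [0,0,0.0508],
    [0,0,0.0508],
    [0,0,0.01],
    [0,0,-0.05],
    [0,0,-0.06],
  ],
  rotation=[
    [0,0,0],
    [0,0,0],
    [0,0,0],
    [0,0,0],
    [0,0,0],
    [0,0,0],
    [0,0,0],
    [0,0,0],
    [0,0,0],
    [0,0,0],
  ],
  gripper=[1,1,1,1,-0.3,-0.3,-0.3,-0.3,-0.3,-0.3],
)

```text
time_s: 6.65
eef_pos: [301.5, 331.0, 149.2]
ee_rot: [0.001, 0.707, 0.707, 0.003]
force: [-0.8, 0.5, -0.4]
grip_width: 0.65
grip_force: 0.0
```

Call:
play_rows(
  translation=[
    [-0.04,0.03,-0.05],
    [-0.08,0.05,-0.1],
    [-0.12,0.07,-0.1],
    [-0.15,0.09,-0.1],
    [-0.17,0.094,-0.1],
    [-0.17,0.094,-0.1],
  ],
  rotation=[
    [0,0,0],
    [0,0,0],
    [0,0,0],
    [0,0,0],
    [0,0,0],
    [0,0,0],
  ],
  gripper=[0,0,0,0,0,0],
)

```text
time_s: 7.4
eef_pos: [394.3, 159.3, 245.1]
ee_rot: [-0.0, 0.708, 0.706, -0.001]
force: [-0.2, 0.7, 0.9]
grip_width: 0.504
grip_force: 0.0
```

```bash
python3 - <<'E'
from h import *
s=ctrl.sense(); print(s["eef_pos"],s["joints"],s["grip_width"]); to(s,[424,160,85],np.pi/2)
c,s=cap("top"); w,s=cap("wrist"); cv2.imwrite("pics/tw.png",np.hstack([cv2.resize(x["pixels"][:,:,::-1],(400,300)) for x in (c,w)]))
E
```

```text
[394.26190245 159.2588871  245.11708071] [1.06856893e-01 7.91336493e-02 1.74773875e+00 4.20540677e-06
 1.31611752e+00 1.09158373e-01] 0.5036365931455012
shift [0.0008 0.03   0.1601] rot [-0.0014  0.0001 -0.0023]
```

View pics/tw.png

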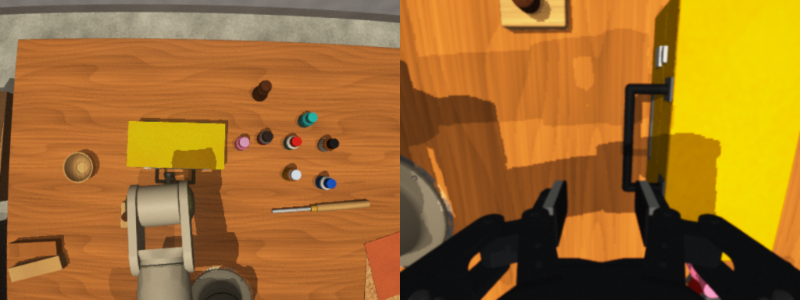

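The block stands on the bench at upper left in the wrist view. The bar is seen at about (294, 115–237) in wrist pixels. I'll refine the bar's x position.

```bash
python3 - <<'E'
from m import *
np.set_printoptions(precision=1,suppress=True)
c,s=cap("wrist"); g=c["pixels"].max(2)
for v in (140,165,190,205):
    r=np.where(g[v,270:335]<60)[0]+270; 
    if len(r): print(v,r.min(),r.max(),onz(c,[[(r.min()+r.max())/2,v]],106,s))
E
```

```text
140 288 299 [[425.1 198.7 106. ]]
165 288 297 [[424.9 175.8 106. ]]
190 286 319 [[435. 152. 106.]]
205 286 296 [[424.6 137.2 106. ]]
```

Call:
play_rows(
  translation=[
    [0,0.031,0.04],
    [0,0.031,0.09],
    [0,0.031,0.13],
    [0,0.031,0.15],
    [0,0.031,0.159],
    [0,0.031,0.159],
  ],
  rotation=[
    [0,0,0],
    [0,0,0],
    [0,0,0],
    [0,0,0],
    [0,0,0],
    [0,0,0],
  ],
  gripper=[0,0,0,0,0,0],
)

```text
time_s: 8.3
eef_pos: [425.1, 160.5, 86.9]
ee_rot: [-0.0, 0.707, 0.707, -0.0]
force: [-0.4, 0.7, -0.1]
grip_width: 0.499
grip_force: 0.0
```

Call:
play_rows(
  translation=[
    [0,0,0],
    [0,0,0],
    [0,0,0],
    [0,0,0],
    [0,0,0],
    [0,0,0],
  ],
  rotation=[
    [0,0,0],
    [0,0,0],
    [0,0,0],
    [0,0,0],
    [0,0,0],
    [0,0,0],
  ],
  gripper=[1,1,1,1,1,1],
  force=40,
)

```text
time_s: 9.05
eef_pos: [426.2, 160.2, 87.7]
ee_rot: [0.001, 0.707, 0.707, 0.001]
force: [3.7, 0.6, 5.4]
grip_width: 0.124
grip_force: 39.4
```

```bash
python3 - <<'E'
from h import *
s=ctrl.sense(); p=s["eef_pos"]; print(p,s["force"])
# arc: bar relative to hinge (-195,35.5)
for a in np.arange(0,1.81,0.1):
    x=-195*np.cos(a)+35.5*np.sin(a); z=195*np.sin(a)+35.5*np.cos(a)
    print(round(a,1),"y_t %.4f z_t %.4f"%((x+195)/1000,-(z-35.5)/1000))
E
```

```text
[426.24849288 160.20742636  87.71259941] [3.67189193 0.59079019 5.37581085]
0.0 y_t 0.0000 z_t -0.0000
0.1 y_t 0.0045 z_t -0.0193
0.2 y_t 0.0109 z_t -0.0380
0.3 y_t 0.0192 z_t -0.0560
0.4 y_t 0.0292 z_t -0.0731
0.5 y_t 0.0409 z_t -0.0891
0.6 y_t 0.0541 z_t -0.1039
0.7 y_t 0.0687 z_t -0.1173
0.8 y_t 0.0846 z_t -0.1291
0.9 y_t 0.1016 z_t -0.1393
1.0 y_t 0.1195 z_t -0.1478
1.1 y_t 0.1382 z_t -0.1544
1.2 y_t 0.1574 z_t -0.1591
1.3 y_t 0.1770 z_t -0.1619
1.4 y_t 0.1968 z_t -0.1627
1.5 y_t 0.2166 z_t -0.1615
1.6 y_t 0.2362 z_t -0.1584
1.7 y_t 0.2553 z_t -0.1533
1.8 y_t 0.2739 z_t -0.1463
```

Call:
play_rows(
  translation=[
    [0.002,0.001,-0.009],
    [0,0.0045,-0.019],
    [0,0.0109,-0.038],
    [0,0.019,-0.056],
    [0,0.029,-0.073],
    [0,0.041,-0.089],
    [0,0.054,-0.104],
    [0,0.0687,-0.117],
    [0,0.0846,-0.129],
    [0,0.1016,-0.139],
  ],
  rotation=[
    [0,0,0],
    [0,0,0],
    [0,0,0],
    [0,0,0],
    [0,0,0],
    [0,0,0],
    [0,0,0],
    [0,0,0],
    [0,0,0],
    [0,0,0],
  ],
  gripper=[1,1,1,1,1,1,1,1,1,1],
)

```text
time_s: 10.3
eef_pos: [524.1, 159.7, 228.0]
ee_rot: [-0.002, 0.707, 0.707, -0.003]
force: [-6.6, -6.4, 2.7]
grip_width: 0.125
grip_force: 39.2
```

```bash
python3 - <<'E'
from h import *
s=ctrl.sense(); print(s["eef_pos"],s["force"],s["grip_width"])
c,s=cap("wrist","w2")
E
```

```text
[524.10616452 159.65098283 228.04953243] [-6.62652305 -6.44200797  2.73113912] 0.1246109819611341
```

Call:
play_rows(
  translation=[
    [0,0.018,-0.0085],
    [0,0.0366,-0.0151],
    [0,0.0558,-0.0198],
    [0,0.0754,-0.0226],
    [0,0.0952,-0.0234],
    [0,0.115,-0.0222],
    [0,0.1346,-0.0191],
    [0,0.1537,-0.014],
    [0,0.1686,-0.0087],
    [0,0.1686,-0.0087],
  ],
  rotation=[
    [0,0,0],
    [0,0,0],
    [0,0,0],
    [0,0,0],
    [0,0,0],
    [0,0,0],
    [0,0,0],
    [0,0,0],
    [0,0,0],
    [0,0,0],
  ],
  gripper=[1,1,1,1,1,1,1,1,1,1],
)

```text
time_s: 11.6
eef_pos: [696.5, 158.5, 233.9]
ee_rot: [0.001, 0.708, 0.707, -0.0]
force: [6.6, -5.1, -0.2]
grip_width: 0.126
grip_force: 44.1
```

```bash
python3 - <<'E'
from h import *
s=ctrl.sense(); print(s["eef_pos"],s["force"],s["grip_width"])
E
```

```text
[696.4588534  158.51517304 233.86939529] [ 6.62834449 -5.07016406 -0.1922698 ] 0.1259419929133481
```

Call:
play_rows(
  translation=[
    [0,0,0],
    [0,0,0],
    [0,0,0],
    [0,0,-0.03],
    [0,0,-0.07],
    [-0.02,-0.05,-0.09],
    [-0.06,-0.09,-0.09],
    [-0.1,-0.13,-0.09],
    [-0.15,-0.16,-0.09],
    [-0.2,-0.19,-0.09],
  ],
  rotation=[
    [0,0,0],
    [0,0,0],
    [0,0,0],
    [0,0,0],
    [0,0,0],
    [0,0,0.18],
    [0,0,0.36],
    [0,0,0.54],
    [0,0,0.72],
    [0,0,0.9],
  ],
  gripper=[-0.2,-0.2,-0.2,-0.2,-0.2,-0.2,-0.2,-0.2,-0.2,-0.2],
)

```text
time_s: 12.85
eef_pos: [503.9, -40.9, 324.8]
ee_rot: [0.0, 0.945, 0.327, 0.0]
force: [0.7, -0.7, 0.6]
grip_width: 0.604
grip_force: 0.0
```

```bash
python3 - <<'E'
from h import *
s=ctrl.sense(); print(s["eef_pos"],s["ee_rot"]); to(s,[480,-245,330],0)
E
```

```text
[503.92029537 -40.93451372 324.8330413 ] [1.73135032e-04 9.45134918e-01 3.26680161e-01 1.68997552e-04]
shift [-0.1448  0.1457 -0.0051] rot [ 4.000e-04 -3.000e-04  6.656e-01]
```

Call:
play_rows(
  translation=[
    [-0.04,0.04,0],
    [-0.08,0.08,-0.005],
    [-0.12,0.12,-0.005],
    [-0.145,0.146,-0.005],
    [-0.145,0.146,-0.005],
    [-0.145,0.146,-0.005],
    [-0.145,0.146,-0.005],
  ],
  rotation=[
    [0,0,0.18],
    [0,0,0.36],
    [0,0,0.54],
    [0,0,0.67],
    [0,0,0.67],
    [0,0,0.67],
    [0,0,0.67],
  ],
  gripper=[-0.4,-0.4,-0.4,-0.4,-0.4,-0.4,-0.4],
)

```text
time_s: 13.72
eef_pos: [482.8, -243.3, 329.8]
ee_rot: [0.0, 1.0, 0.002, 0.0]
force: [0.1, -0.3, -0.7]
grip_width: 0.7
grip_force: 0.0
```

```bash
python3 - <<'E'
from m import *
np.set_printoptions(precision=1,suppress=True)
w,s=cap("wrist","w3"); print(s["eef_pos"],s["ee_rot"])
P=[[430.5,-359.7,104],[564,-362,104],[569,-241,104],[458,-240,104],[581,-142,104]]
print(proj(w,P,s))
c,_=cap("scene","s3"); 
cv2.imwrite("pics/ws3.png",np.hstack([cv2.resize(x["pixels"][:,:,::-1],(400,300)) for x in (w,c)]))
E
```

```text
[ 482.8 -243.3  329.8] [0. 1. 0. 0.]
[[349.9 205. ]
 [361.2  93.4]
 [255.1  88. ]
 [254.1 183.3]
 [167.1  77. ]]
```

View pics/ws3.png

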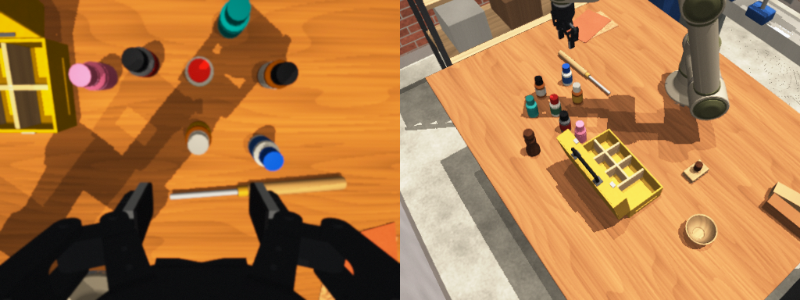

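All as expected: the lid stands open, the block is on the bench, and the wrist view shows the caps at b4 (169,72), b2 (255,91), b1 (365,95), b3 (253,183) and b0 (343,202). I'll pick b4 first.

```bash
cat >> m.py <<'E'
def find(c,exp,name,s=None,z=104,win=26):
    "cap blob centre nearest the expected pixel -> world at cap top"
    h=hsv(c); H,S,V=[h[:,:,i].astype(int) for i in range(3)]
    mk=dict(b0=(H>105)&(H<125)&(S>150)&(V>80),b2=((H<5)|(H>174))&(S>190)&(V>120),b3=(S<70)&(V>130),
            b1=(V<50),b4=(V<55)&(S<140))[name]
    u,v=exp; y0=max(0,int(v)-win);x0=max(0,int(u)-win)
    sub=mk[y0:int(v)+win,x0:int(u)+win]
    bl=blobs(sub,40)
    if not bl: return None
    ce,a,st=min(bl,key=lambda b:np.hypot(*(b[0]+[x0,y0]-exp)))
    return ce+[x0,y0],a,onz(c,[ce+[x0,y0]],z,s)[0]
E
python3 - <<'E'
from m import *
np.set_printoptions(precision=1,suppress=True)
w,s=cap("wrist")
for n,e in dict(b4=(166,72),b2=(255,91),b1=(365,94),b3=(253,182),b0=(345,204)).items(): print(n,find(w,e,n,s))
print(onz(w,[[169,72],[255,91],[365,95],[253,183],[343,202]],104,s))
E
```

```text
b4 (array([173.5,  76.6]), np.int32(849), array([ 581.4, -149.6,  104. ]))
b2 (array([254.3,  89.8]), np.int32(636), array([ 567.1, -240.4,  104. ]))
b1 (array([362.9,  93.7]), np.int32(758), array([ 563.6, -364.3,  104. ]))
b3 (array([253. , 183.8]), np.int32(548), array([ 457.3, -238.9,  104. ]))
b0 (array([348.4, 205. ]), np.int32(520), array([ 430.4, -358.1,  104. ]))
[[ 586.3 -144.8  104. ]
 [ 565.8 -241.2  104. ]
 [ 562.2 -366.9  104. ]
 [ 458.4 -238.9  104. ]
 [ 434.3 -351.   104. ]]
```

Call:
play_rows(
  translation=[
    [0.04,-0.04,0.04],
    [0.08,-0.08,0.08],
    [0.102,-0.101,0.12],
    [0.102,-0.101,0.17],
    [0.102,-0.101,0.22],
    [0.102,-0.101,0.245],
    [0.102,-0.101,0.257],
    [0.102,-0.101,0.257],
  ],
  rotation=[
    [0,0,0],
    [0,0,0],
    [0,0,0],
    [0,0,0],
    [0,0,0],
    [0,0,0],
    [0,0,0],
    [0,0,0],
  ],
  gripper=[-0.3,-0.3,-0.3,-0.3,-0.3,-0.3,-0.3,-0.3],
)

```text
time_s: 14.88
eef_pos: [584.6, -143.2, 72.7]
ee_rot: [-0.0, 1.0, 0.001, -0.0]
force: [-0.3, -0.4, 0.4]
grip_width: 0.649
grip_force: 0.0
```

Call:
play_rows(
  translation=[
    [0,0,0],
    [0,0,0],
    [0,0,0],
    [0,0,0],
    [0,0,0],
    [0,0,-0.04],
    [0,0,-0.08],
    [0,0,-0.1],
    [0,0,-0.1],
  ],
  rotation=[
    [0,0,0],
    [0,0,0],
    [0,0,0],
    [0,0,0],
    [0,0,0],
    [0,0,0],
    [0,0,0],
    [0,0,0],
    [0,0,0],
  ],
  gripper=[1,1,1,1,1,1,1,1,1],
  force=50,
)

```text
time_s: 16.0
eef_pos: [585.0, -143.5, 174.0]
ee_rot: [0.001, 1.0, 0.0, 0.001]
force: [-0.5, -0.1, -1.6]
grip_width: 0.387
grip_force: 50.1
```

```bash
python3 - <<'E'
from h import *
s=ctrl.sense(); print(s["eef_pos"],s["force"],s["grip_width"]); to(s,[581,37,200],0)
cap("wrist","w4")
E
```

```text
[ 584.97722437 -143.5393905   173.96249654] [-0.45605823 -0.07907775 -1.58944812] 0.38651719097502113
shift [-0.0037 -0.1805 -0.0263] rot [ 0.0013 -0.0028  0.0009]
```

View pics/w4.png

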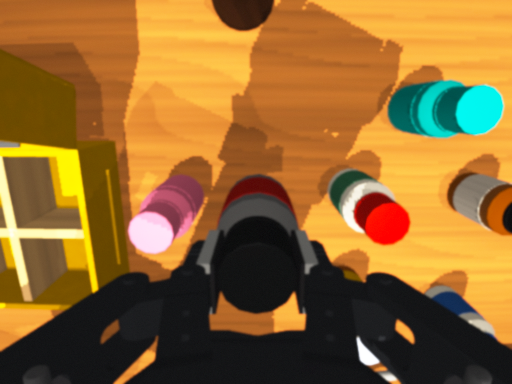

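Call:
play_rows(
  translation=[
    [0,0,-0.03],
    [-0.002,-0.05,-0.035],
    [-0.004,-0.1,-0.035],
    [-0.004,-0.15,-0.035],
    [-0.004,-0.18,-0.035],
    [-0.004,-0.1805,-0.035],
    [-0.004,-0.1805,0],
    [-0.004,-0.1805,0.01],
    [-0.004,-0.1805,0.01],
  ],
  rotation=[
    [0,0,0],
    [0,0,0],
    [0,0,0],
    [0,0,0],
    [0,0,0],
    [0,0,0],
    [0,0,0],
    [0,0,0],
    [0,0,0],
  ],
  gripper=[1,1,1,1,1,1,1,1,1],
)

```text
time_s: 17.18
eef_pos: [580.2, 36.5, 162.0]
ee_rot: [-0.0, 1.0, 0.0, -0.001]
force: [-0.0, 0.1, -0.5]
grip_width: 0.382
grip_force: 50.4
```

```bash
python3 - <<'E'
from h import *
s=ctrl.sense(); print(s["eef_pos"],s["force"],s["grip_width"]); to(s,[581,37,79],0)
cap("wrist","w5")
c,_=cap("scene"); 
w=cv2.imread("pics/w5.png");cv2.imwrite("pics/ws5.png",np.hstack([cv2.resize(w,(400,300)),cv2.resize(c["pixels"][150:300,180:380,::-1],(400,300))]))
E
```

```text
[580.15229842  36.53970985 162.03013133] [-0.0158431   0.13687409 -0.46678037] 0.3823492592366816
shift [ 0.001  -0.0004  0.083 ] rot [-0.0001  0.0016  0.    ]
```

View pics/ws5.png

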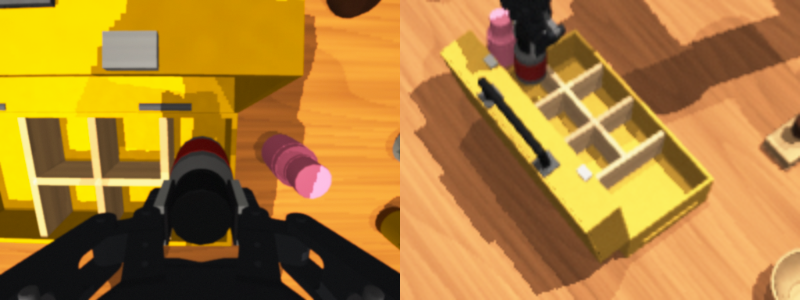

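Call:
play_rows(
  translation=[
    [0.001,0,0.025],
    [0.001,0,0.05],
    [0.001,0,0.07],
    [0.001,0,0.08],
    [0.001,0,0.083],
    [0.001,0,0.083],
  ],
  rotation=[
    [0,0,0],
    [0,0,0],
    [0,0,0],
    [0,0,0],
    [0,0,0],
    [0,0,0],
  ],
  gripper=[1,1,1,1,1,1],
)

```text
time_s: 18.02
eef_pos: [581.8, 37.1, 80.3]
ee_rot: [0.0, 1.0, 0.0, 0.001]
force: [-1.3, -0.5, -2.1]
grip_width: 0.381
grip_force: 50.4
```

Call:
play_rows(
  translation=[
    [0,0,0.002],
    [0,0,0.002],
    [0,0,0.002],
    [0,0,0.002],
    [0,0,-0.04],
    [0,0,-0.09],
    [0,0.03,-0.12],
    [-0.02,0.09,-0.15],
    [-0.04,0.15,-0.2],
    [-0.06,0.2,-0.2],
  ],
  rotation=[
    [0,0,0],
    [0,0,0],
    [0,0,0],
    [0,0,0],
    [0,0,0],
    [0,0,0],
    [0,0,0],
    [0,0,0],
    [0,0,0],
    [0,0,0],
  ],
  gripper=[1,-0.3,-0.3,-0.3,-0.3,-0.3,-0.3,-0.3,-0.3,-0.3],
)

```text
time_s: 19.27
eef_pos: [526.0, -152.2, 279.2]
ee_rot: [0.001, 1.0, 0.001, 0.002]
force: [0.7, -0.5, 0.1]
grip_width: 0.646
grip_force: 0.0
```

```bash
cat > look.py <<'E'
from m import *
import sys
np.set_printoptions(precision=1,suppress=True)
s0=ctrl.sense(); print(s0["eef_pos"],s0["grip_width"],s0["time_s"])
EXP=dict(b0=[432,-359,104],b1=[564,-364,104],b2=[567,-241,104],b3=[458,-240,104])
names=sys.argv[1].split(",")
for cn in ("top","wrist"):
    c,s=cap(cn)
    for n in names:
        e=proj(c,[EXP[n]],s)[0]
        if 10<e[0]<500 and 10<e[1]<374:
            r=find(c,e,n,s); print(cn,n,"exp",e,"got",r and (r[0],r[1],r[2]))
E
python3 look.py b2,b3,b0,b1
```

```text
[ 526.  -152.2  279.2] 0.6463273644829244 19.275
top b2 exp [379.3 181.4] got None
top b3 exp [378.6 223.3] got (array([372.7, 227.7]), np.int32(1180), array([ 446.4, -224.5,  104. ]))
top b0 exp [423.1 234.1] got None
top b1 exp [425.1 183.7] got None
wrist b2 exp [337.1 130. ] got (array([335. , 129.4]), np.int32(815), array([ 567.7, -238.8,  104. ]))
wrist b3 exp [330.  230.3] got (array([328.6, 227.4]), np.int32(549), array([ 461.4, -238.3,  104. ]))
wrist b0 exp [432.  250.5] got (array([429. , 251.6]), np.int32(648), array([ 430.7, -355.8,  104. ]))
wrist b1 exp [455.  133.3] got (array([451.3, 132.1]), np.int32(1104), array([ 565.2, -359.8,  104. ]))
```

```bash
python3 - <<'E'
from h import *
s=ctrl.sense(); print(s["eef_pos"]); to(s,[567,-240,73],0)
E
```

```text
[ 524.88430559 -155.52785703  278.48425541]
shift [0.0421 0.0837 0.2058] rot [ 0.0025 -0.0021 -0.0049]
```

Call:
play_rows(
  translation=[
    [0.02,0.04,0.04],
    [0.043,0.081,0.08],
    [0.043,0.081,0.12],
    [0.043,0.081,0.16],
    [0.043,0.081,0.19],
    [0.043,0.081,0.205],
    [0.043,0.081,0.205],
  ],
  rotation=[
    [0,0,0],
    [0,0,0],
    [0,0,0],
    [0,0,0],
    [0,0,0],
    [0,0,0],
    [0,0,0],
  ],
  gripper=[-0.3,-0.3,-0.3,-0.3,-0.3,-0.3,-0.3],
)

```text
time_s: 20.25
eef_pos: [569.1, -231.4, 71.5]
ee_rot: [-0.0, 1.0, 0.001, -0.0]
force: [-0.8, -1.2, -0.1]
grip_width: 0.651
grip_force: 0.0
```

Call:
play_rows(
  translation=[
    [0,0,0],
    [0,0,0],
    [0,0,0],
    [0,0,0],
    [0,0,0],
    [0,0,-0.04],
    [0,0,-0.09],
    [0,0,-0.125],
    [0,0,-0.125],
  ],
  rotation=[
    [0,0,0],
    [0,0,0],
    [0,0,0],
    [0,0,0],
    [0,0,0],
    [0,0,0],
    [0,0,0],
    [0,0,0],
    [0,0,0],
  ],
  gripper=[1,1,1,1,1,1,1,1,1],
  force=50,
)

```text
time_s: 21.38
eef_pos: [570.0, -232.2, 199.7]
ee_rot: [0.001, 1.0, 0.0, 0.002]
force: [-0.3, 0.2, -1.6]
grip_width: 0.386
grip_force: 49.9
```

```bash
python3 - <<'E'
from h import *
s=ctrl.sense(); print(s["eef_pos"],s["force"],s["grip_width"]); to(s,[581.5,109,200],0)
E
```

```text
[ 569.96376731 -232.21406252  199.74016286] [-0.30013027  0.190439   -1.57304059] 0.38580672932843946
shift [ 0.0118 -0.3412 -0.0012] rot [ 0.0028 -0.0045  0.0009]
```

Call:
play_rows(
  translation=[
    [0,-0.05,0],
    [0,-0.11,0],
    [0,-0.17,0],
    [0.005,-0.23,0],
    [0.01,-0.29,0],
    [0.012,-0.34,0],
    [0.012,-0.341,0],
    [0.012,-0.341,0.04],
    [0.012,-0.341,0.04],
    [0.012,-0.341,0.04],
  ],
  rotation=[
    [0,0,0],
    [0,0,0],
    [0,0,0],
    [0,0,0],
    [0,0,0],
    [0,0,0],
    [0,0,0],
    [0,0,0],
    [0,0,0],
    [0,0,0],
  ],
  gripper=[1,1,1,1,1,1,1,1,1,1],
)

```text
time_s: 22.62
eef_pos: [581.3, 108.6, 157.7]
ee_rot: [0.0, 1.0, -0.0, 0.0]
force: [0.4, -0.1, -1.1]
grip_width: 0.393
grip_force: 50.0
```

```bash
python3 - <<'E'
from h import *
s=ctrl.sense(); print(s["eef_pos"],s["force"],s["grip_width"]); to(s,[581.5,109,78],0)
c,_=cap("wrist","w6"); d,_=cap("scene"); 
cv2.imwrite("pics/ws6.png",np.hstack([cv2.resize(c["pixels"][:,:,::-1],(400,300)),cv2.resize(d["pixels"][150:300,180:380,::-1],(400,300))]))
E
```

```text
[581.26913256 108.55697878 157.70681126] [ 0.36077773 -0.12731436 -1.09498121] 0.3933579571884584
shift [ 0.0002 -0.0004  0.0797] rot [ 0.0001 -0.0007 -0.0001]
```

View pics/ws6.png

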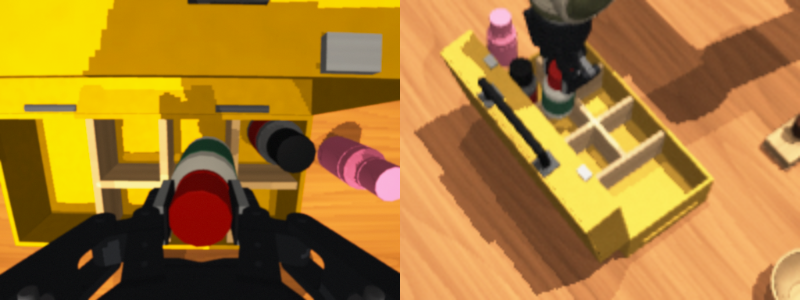

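b4 stands in its far-right cell and b2 is over the middle far cell. I'll lower it.

Call:
play_rows(
  translation=[
    [0,0,0.025],
    [0,0,0.05],
    [0,0,0.07],
    [0,0,0.078],
    [0,0,0.08],
    [0,0,0.08],
  ],
  rotation=[
    [0,0,0],
    [0,0,0],
    [0,0,0],
    [0,0,0],
    [0,0,0],
    [0,0,0],
  ],
  gripper=[1,1,1,1,1,1],
)

```text
time_s: 23.48
eef_pos: [581.7, 109.0, 78.3]
ee_rot: [0.0, 1.0, 0.0, 0.001]
force: [-0.6, -1.5, 4.1]
grip_width: 0.39
grip_force: 50.2
```

Call:
play_rows(
  translation=[
    [0,0,0.001],
    [0,0,0.001],
    [0,0,0.001],
    [0,0,0.001],
    [0,0,-0.04],
    [0,0,-0.09],
    [0,0.03,-0.12],
    [-0.02,0.09,-0.14],
    [-0.05,0.15,-0.14],
    [-0.08,0.21,-0.14],
  ],
  rotation=[
    [0,0,0],
    [0,0,0],
    [0,0,0],
    [0,0,0],
    [0,0,0],
    [0,0,0],
    [0,0,0],
    [0,0,0],
    [0,0,0],
    [0,0,0],
  ],
  gripper=[1,-0.3,-0.3,-0.3,-0.3,-0.3,-0.3,-0.3,-0.3,-0.3],
)

```text
time_s: 24.72
eef_pos: [505.8, -90.9, 217.0]
ee_rot: [0.0, 1.0, 0.001, 0.0]
force: [0.1, -1.8, 0.4]
grip_width: 0.649
grip_force: 0.0
```

Call:
play_rows(
  translation=[
    [-0.01,0.06,-0.04],
    [-0.02,0.12,-0.08],
    [-0.02,0.13,-0.08],
    [-0.02,0.13,-0.08],
  ],
  rotation=[
    [0,0,0],
    [0,0,0],
    [0,0,0],
    [0,0,0],
  ],
  gripper=[-0.3,-0.3,-0.3,-0.3],
)

```text
time_s: 25.22
eef_pos: [486.7, -220.9, 297.2]
ee_rot: [0.0, 1.0, -0.001, 0.0]
force: [0.5, 1.0, 0.1]
grip_width: 0.655
grip_force: 0.0
```

```bash
python3 look.py b3,b0,b1
```

```text
[ 486.7 -220.9  297.2] 0.6552209028486192 25.225
top b3 exp [378.6 223.3] got (array([378.5, 223.6]), np.int32(123), array([ 457.2, -239.8,  104. ]))
top b0 exp [423.1 234.1] got (array([423.1, 235.6]), np.int32(95), array([ 427.9, -359.1,  104. ]))
top b1 exp [425.1 183.7] got (array([418.4, 185.6]), np.int32(377), array([ 558.5, -345.7,  104. ]))
wrist b3 exp [275.2 193.7] got (array([274.2, 194.6]), np.int32(674), array([ 457. , -238.9,  104. ]))
wrist b0 exp [378.2 215.4] got (array([376.5, 216.3]), np.int32(615), array([ 430.9, -357.2,  104. ]))
wrist b1 exp [395.6  95.8] got (array([394.6,  96.2]), np.int32(967), array([ 563.6, -363. ,  104. ]))
```

Call:
play_rows(
  translation=[
    [-0.03,0.018,0.04],
    [-0.03,0.018,0.09],
    [-0.03,0.018,0.14],
    [-0.03,0.018,0.19],
    [-0.03,0.018,0.215],
    [-0.03,0.018,0.2245],
    [-0.03,0.018,0.2245],
  ],
  rotation=[
    [0,0,0],
    [0,0,0],
    [0,0,0],
    [0,0,0],
    [0,0,0],
    [0,0,0],
    [0,0,0],
  ],
  gripper=[-0.3,-0.3,-0.3,-0.3,-0.3,-0.3,-0.3],
)

```text
time_s: 26.2
eef_pos: [457.1, -236.9, 72.5]
ee_rot: [-0.0, 1.0, 0.001, -0.0]
force: [0.3, 0.3, 0.7]
grip_width: 0.647
grip_force: 0.0
```

Call:
play_rows(
  translation=[
    [0,0,0],
    [0,0,0],
    [0,0,0],
    [0,0,0],
    [0,0,0],
    [0,0,-0.04],
    [0,0,-0.09],
    [0,0,-0.125],
    [0,0,-0.125],
  ],
  rotation=[
    [0,0,0],
    [0,0,0],
    [0,0,0],
    [0,0,0],
    [0,0,0],
    [0,0,0],
    [0,0,0],
    [0,0,0],
    [0,0,0],
  ],
  gripper=[1,1,1,1,1,1,1,1,1],
  force=50,
)

```text
time_s: 27.32
eef_pos: [457.6, -238.1, 199.9]
ee_rot: [0.002, 1.0, 0.0, 0.002]
force: [0.3, 0.2, -1.9]
grip_width: 0.38
grip_force: 50.1
```

Call:
play_rows(
  translation=[
    [0,-0.05,0],
    [0.01,-0.11,0],
    [0.03,-0.17,0],
    [0.04,-0.23,0],
    [0.05,-0.29,0],
    [0.05,-0.34,0],
    [0.05,-0.4,0],
    [0.05,-0.419,0],
    [0.05,-0.419,0],
    [0.05,-0.419,0],
  ],
  rotation=[
    [0,0,0],
    [0,0,0],
    [0,0,0],
    [0,0,0],
    [0,0,0],
    [0,0,0],
    [0,0,0],
    [0,0,0],
    [0,0,0],
    [0,0,0],
  ],
  gripper=[1,1,1,1,1,1,1,1,1,1],
)

```text
time_s: 28.58
eef_pos: [506.6, 180.3, 196.9]
ee_rot: [0.0, 1.0, -0.0, -0.0]
force: [-1.6, 0.5, -1.0]
grip_width: 0.383
grip_force: 50.4
```

```bash
python3 - <<'E'
from h import *
s=ctrl.sense(); print(s["eef_pos"],s["force"],s["grip_width"]); to(s,[508,181,78.5],0)
E
```

```text
[506.57890865 180.32307395 196.87882965] [-1.62475208  0.52394185 -0.97432528] 0.38320990322828413
shift [ 0.0015 -0.0007  0.1184] rot [ 0.0005  0.0008 -0.0005]
```

Call:
play_rows(
  translation=[
    [0.0015,0,0.03],
    [0.0015,0,0.06],
    [0.0015,0,0.085],
    [0.0015,0,0.105],
    [0.0015,0,0.115],
    [0.0015,0,0.119],
    [0.0015,0,0.119],
  ],
  rotation=[
    [0,0,0],
    [0,0,0],
    [0,0,0],
    [0,0,0],
    [0,0,0],
    [0,0,0],
    [0,0,0],
  ],
  gripper=[1,1,1,1,1,1,1],
)

```text
time_s: 29.45
eef_pos: [508.6, 181.3, 79.0]
ee_rot: [-0.0, 1.0, 0.0, 0.001]
force: [0.1, 0.0, -1.5]
grip_width: 0.383
grip_force: 50.7
```

```bash
python3 - <<'E'
from h import *
s=ctrl.sense(); print(s["eef_pos"],s["force"],s["grip_width"])
c,_=cap("wrist"); d,_=cap("scene"); 
cv2.imwrite("pics/ws7.png",np.hstack([cv2.resize(c["pixels"][:,:,::-1],(400,300)),cv2.resize(d["pixels"][150:300,180:380,::-1],(400,300))]))
E
```

```text
[508.55883567 181.26137972  79.01083128] [ 0.12587738  0.0405806  -1.49054035] 0.3831499573140587
```

View pics/ws7.png

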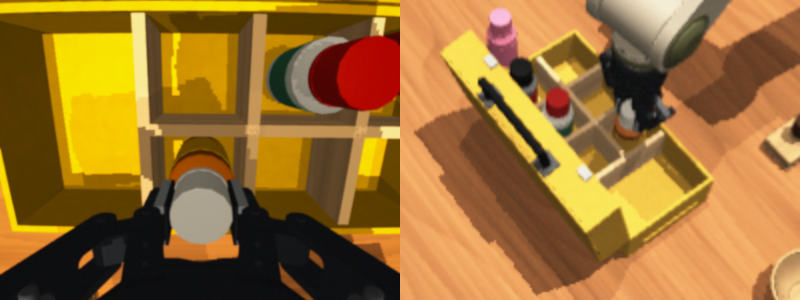

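Call:
play_rows(
  translation=[
    [0,0,0.001],
    [0,0,0.001],
    [0,0,0.001],
    [0,0,0.001],
    [0,0,-0.04],
    [0,0,-0.09],
    [0,0.03,-0.12],
    [-0.01,0.08,-0.14],
    [-0.02,0.13,-0.16],
    [-0.03,0.19,-0.18],
  ],
  rotation=[
    [0,0,0],
    [0,0,0],
    [0,0,0],
    [0,0,0],
    [0,0,0],
    [0,0,0],
    [0,0,0],
    [0,0,0],
    [0,0,0],
    [0,0,0],
  ],
  gripper=[1,-0.3,-0.3,-0.3,-0.3,-0.3,-0.3,-0.3,-0.3,-0.3],
)

```text
time_s: 30.8
eef_pos: [477.9, -8.2, 258.6]
ee_rot: [0.0, 1.0, 0.001, 0.0]
force: [1.7, -0.0, 0.3]
grip_width: 0.646
grip_force: 0.0
```

Call:
play_rows(
  translation=[
    [0,0.06,-0.02],
    [-0.01,0.12,-0.04],
    [-0.01,0.18,-0.04],
    [-0.01,0.24,-0.04],
    [-0.01,0.3,-0.04],
    [-0.01,0.33,-0.04],
    [-0.01,0.33,-0.04],
    [-0.01,0.33,-0.04],
  ],
  rotation=[
    [0,0,0],
    [0,0,0],
    [0,0,0],
    [0,0,0],
    [0,0,0],
    [0,0,0],
    [0,0,0],
    [0,0,0],
  ],
  gripper=[-0.3,-0.3,-0.3,-0.3,-0.3,-0.3,-0.3,-0.3],
)

```text
time_s: 31.8
eef_pos: [468.8, -336.2, 297.9]
ee_rot: [-0.0, 1.0, 0.001, 0.0]
force: [-0.7, 0.0, -0.3]
grip_width: 0.651
grip_force: 0.0
```

```bash
python3 look.py b0,b1
```

```text
[ 468.8 -336.2  297.9] 0.6511179741672906 31.8
top b0 exp [423.1 234.1] got (array([423.3, 234.6]), np.int32(117), array([ 430.5, -359.7,  104. ]))
top b1 exp [425.1 183.7] got (array([425.4, 183.4]), np.int32(158), array([ 564.8, -364.7,  104. ]))
wrist b0 exp [277.1 200.4] got (array([277.5, 201.4]), np.int32(628), array([ 430.8, -359.4,  104. ]))
wrist b1 exp [284.4  77.3] got (array([288.7,  78.1]), np.int32(827), array([ 563.2, -368.5,  104. ]))
```

Call:
play_rows(
  translation=[
    [-0.038,0.0235,0.04],
    [-0.038,0.0235,0.09],
    [-0.038,0.0235,0.14],
    [-0.038,0.0235,0.19],
    [-0.038,0.0235,0.215],
    [-0.038,0.0235,0.225],
    [-0.038,0.0235,0.225],
  ],
  rotation=[
    [0,0,0],
    [0,0,0],
    [0,0,0],
    [0,0,0],
    [0,0,0],
    [0,0,0],
    [0,0,0],
  ],
  gripper=[-0.3,-0.3,-0.3,-0.3,-0.3,-0.3,-0.3],
)

```text
time_s: 32.78
eef_pos: [431.1, -360.3, 73.4]
ee_rot: [0.0, 1.0, 0.001, 0.0]
force: [-0.8, -0.1, 1.4]
grip_width: 0.647
grip_force: 0.0
```

Call:
play_rows(
  translation=[
    [0,0,0],
    [0,0,0],
    [0,0,0],
    [0,0,0],
    [0,0,0],
    [0,0,-0.04],
    [0,0,-0.09],
    [0,0,-0.125],
    [0,0,-0.125],
  ],
  rotation=[
    [0,0,0],
    [0,0,0],
    [0,0,0],
    [0,0,0],
    [0,0,0],
    [0,0,0],
    [0,0,0],
    [0,0,0],
    [0,0,0],
  ],
  gripper=[1,1,1,1,1,1,1,1,1],
  force=50,
)

```text
time_s: 33.9
eef_pos: [431.4, -361.4, 201.0]
ee_rot: [0.002, 1.0, 0.0, 0.002]
force: [0.3, -0.6, -2.1]
grip_width: 0.383
grip_force: 50.0
```

Call:
play_rows(
  translation=[
    [0.005,-0.055,0],
    [0.015,-0.115,0],
    [0.025,-0.175,0],
    [0.035,-0.235,0],
    [0.045,-0.295,0],
    [0.055,-0.355,0],
    [0.065,-0.415,0],
    [0.077,-0.468,0],
    [0.077,-0.4685,0],
    [0.077,-0.4685,0],
  ],
  rotation=[
    [0,0,0],
    [0,0,0],
    [0,0,0],
    [0,0,0],
    [0,0,0],
    [0,0,0],
    [0,0,0],
    [0,0,0],
    [0,0,0],
    [0,0,0],
  ],
  gripper=[1,1,1,1,1,1,1,1,1,1],
)

```text
time_s: 35.15
eef_pos: [506.9, 107.7, 197.1]
ee_rot: [0.0, 1.0, 0.001, -0.001]
force: [-0.6, 0.1, -1.9]
grip_width: 0.388
grip_force: 50.4
```

```bash
python3 - <<'E'
from h import *
s=ctrl.sense(); print(s["eef_pos"],s["force"],s["grip_width"]); to(s,[507.5,109,78.5],0)
E
```

```text
[506.91605655 107.707337   197.07892084] [-0.55021652  0.14472629 -1.89743482] 0.38770640809903006
shift [ 0.0008 -0.0013  0.1186] rot [0.0002 0.0015 0.0011]
```

Call:
play_rows(
  translation=[
    [0.001,-0.001,0.03],
    [0.001,-0.001,0.06],
    [0.001,-0.001,0.085],
    [0.001,-0.001,0.105],
    [0.001,-0.001,0.115],
    [0.001,-0.001,0.118],
    [0.001,-0.001,0.118],
  ],
  rotation=[
    [0,0,0],
    [0,0,0],
    [0,0,0],
    [0,0,0],
    [0,0,0],
    [0,0,0],
    [0,0,0],
  ],
  gripper=[1,1,1,1,1,1,1],
)

```text
time_s: 36.02
eef_pos: [508.6, 108.7, 80.3]
ee_rot: [0.0, 1.0, 0.0, 0.0]
force: [0.3, -0.1, -0.9]
grip_width: 0.384
grip_force: 50.4
```

Call:
play_rows(
  translation=[
    [0,0,0.001],
    [0,0,0.001],
    [0,0,0.001],
    [0,0,0.001],
    [0,0,-0.04],
    [0,0,-0.09],
    [0,0.03,-0.12],
    [0.01,0.08,-0.14],
    [0.01,0.13,-0.16],
    [0.01,0.19,-0.18],
  ],
  rotation=[
    [0,0,0],
    [0,0,0],
    [0,0,0],
    [0,0,0],
    [0,0,0],
    [0,0,0],
    [0,0,0],
    [0,0,0],
    [0,0,0],
    [0,0,0],
  ],
  gripper=[1,-0.3,-0.3,-0.3,-0.3,-0.3,-0.3,-0.3,-0.3,-0.3],
)

```text
time_s: 37.28
eef_pos: [518.3, -81.6, 260.5]
ee_rot: [0.0, 1.0, 0.001, 0.0]
force: [0.5, -0.1, -0.8]
grip_width: 0.652
grip_force: 0.0
```

Call:
play_rows(
  translation=[
    [0,0.06,-0.01],
    [0,0.12,-0.02],
    [0,0.18,-0.02],
    [0,0.24,-0.02],
    [0,0.26,-0.02],
    [0,0.26,-0.02],
    [0,0.26,-0.02],
  ],
  rotation=[
    [0,0,0],
    [0,0,0],
    [0,0,0],
    [0,0,0],
    [0,0,0],
    [0,0,0],
    [0,0,0],
  ],
  gripper=[-0.3,-0.3,-0.3,-0.3,-0.3,-0.3,-0.3],
)

```text
time_s: 38.15
eef_pos: [518.9, -339.2, 279.8]
ee_rot: [-0.0, 1.0, 0.001, 0.0]
force: [0.5, 0.5, 0.2]
grip_width: 0.65
grip_force: 0.0
```

```bash
python3 look.py b1
```

```text
[ 518.9 -339.2  279.8] 0.6502819995644239 38.15
top b1 exp [425.1 183.7] got (array([425.3, 183.3]), np.int32(155), array([ 565. , -364.5,  104. ]))
wrist b1 exp [281.7 128. ] got (array([286.3, 127.2]), np.int32(815), array([ 564.8, -368.6,  104. ]))
```

Call:
play_rows(
  translation=[
    [0.045,0.0265,0.03],
    [0.0455,0.0265,0.08],
    [0.0455,0.0265,0.13],
    [0.0455,0.0265,0.17],
    [0.0455,0.0265,0.197],
    [0.0455,0.0265,0.2065],
    [0.0455,0.0265,0.2065],
  ],
  rotation=[
    [0,0,0],
    [0,0,0],
    [0,0,0],
    [0,0,0],
    [0,0,0],
    [0,0,0],
    [0,0,0],
  ],
  gripper=[-0.3,-0.3,-0.3,-0.3,-0.3,-0.3,-0.3],
)

```text
time_s: 39.12
eef_pos: [564.5, -366.4, 73.7]
ee_rot: [0.0, 1.0, 0.001, 0.0]
force: [1.3, -0.4, 0.2]
grip_width: 0.653
grip_force: 0.0
```

Call:
play_rows(
  translation=[
    [0,0,0],
    [0,0,0],
    [0,0,0],
    [0,0,0],
    [0,0,0],
    [0,0,-0.04],
    [0,0,-0.09],
    [0,0,-0.125],
    [0,0,-0.125],
  ],
  rotation=[
    [0,0,0],
    [0,0,0],
    [0,0,0],
    [0,0,0],
    [0,0,0],
    [0,0,0],
    [0,0,0],
    [0,0,0],
    [0,0,0],
  ],
  gripper=[1,1,1,1,1,1,1,1,1],
  force=50,
)

```text
time_s: 40.25
eef_pos: [564.9, -367.3, 201.4]
ee_rot: [0.002, 1.0, 0.0, 0.002]
force: [-0.1, -0.1, -1.6]
grip_width: 0.385
grip_force: 49.8
```

Call:
play_rows(
  translation=[
    [-0.01,-0.05,0],
    [-0.02,-0.11,0],
    [-0.03,-0.17,0],
    [-0.04,-0.23,0],
    [-0.05,-0.29,0],
    [-0.0575,-0.35,0],
    [-0.0575,-0.4,0],
    [-0.0575,-0.403,0],
    [-0.0575,-0.403,0],
    [-0.0575,-0.403,0],
  ],
  rotation=[
    [0,0,0],
    [0,0,0],
    [0,0,0],
    [0,0,0],
    [0,0,0],
    [0,0,0],
    [0,0,0],
    [0,0,0],
    [0,0,0],
    [0,0,0],
  ],
  gripper=[1,1,1,1,1,1,1,1,1,1],
)

```text
time_s: 41.5
eef_pos: [506.3, 35.2, 197.7]
ee_rot: [-0.0, 1.0, -0.0, -0.0]
force: [-0.2, 0.2, -1.1]
grip_width: 0.382
grip_force: 50.1
```

```bash
python3 - <<'E'
from h import *
s=ctrl.sense(); print(s["eef_pos"],s["force"],s["grip_width"]); to(s,[507,37,78.5],0)
E
```

```text
[506.34357988  35.15036287 197.68807728] [-0.18199715  0.23938037 -1.11612202] 0.3820761914380914
shift [ 0.0008 -0.0018  0.1192] rot [-0.      0.0008 -0.0008]
```

Call:
play_rows(
  translation=[
    [0.001,-0.0015,0.03],
    [0.001,-0.0015,0.06],
    [0.001,-0.0015,0.085],
    [0.001,-0.0015,0.105],
    [0.001,-0.0015,0.115],
    [0.001,-0.0015,0.118],
    [0.001,-0.0015,0.118],
  ],
  rotation=[
    [0,0,0],
    [0,0,0],
    [0,0,0],
    [0,0,0],
    [0,0,0],
    [0,0,0],
    [0,0,0],
  ],
  gripper=[1,1,1,1,1,1,1],
)

```text
time_s: 42.38
eef_pos: [507.7, 37.5, 80.6]
ee_rot: [0.0, 1.0, 0.0, 0.0]
force: [-0.3, -0.3, -1.1]
grip_width: 0.38
grip_force: 50.1
```

Call:
play_rows(
  translation=[
    [0,0,0.001],
    [0,0,0.001],
    [0,0,0.001],
    [0,0,0.001],
    [0,0,-0.04],
    [0,0,-0.09],
    [-0.02,0,-0.14],
    [-0.07,-0.02,-0.18],
    [-0.12,-0.05,-0.2],
    [-0.15,-0.09,-0.2],
  ],
  rotation=[
    [0,0,0],
    [0,0,0],
    [0,0,0],
    [0,0,0],
    [0,0,0],
    [0,0,0],
    [0,0,-0.18],
    [0,0,-0.36],
    [0,0,-0.54],
    [0,0,-0.72],
  ],
  gripper=[1,-0.3,-0.3,-0.3,-0.3,-0.3,-0.3,-0.3,-0.3,-0.3],
)

```text
time_s: 43.62
eef_pos: [356.1, 128.1, 281.7]
ee_rot: [0.001, 0.935, 0.355, 0.002]
force: [0.2, 0.5, -0.3]
grip_width: 0.649
grip_force: 0.0
```

```bash
python3 - <<'E'
from h import *
s=ctrl.sense(); print(s["eef_pos"],s["force"],s["grip_width"]); to(s,[300,265,250],np.pi/2)
c,_=cap("scene"); d,_=cap("top")
cv2.imwrite("pics/st8.png",np.hstack([cv2.resize(c["pixels"][140:320,180:420,::-1],(400,300)),cv2.resize(d["pixels"][120:280,130:300,::-1],(400,376))[:300]]))
E
```

```text
[356.0916153  128.07453456 281.70907441] [ 0.23050181  0.50714648 -0.26362133] 0.6486487848211551
shift [ 0.0487 -0.1398  0.0315] rot [ 0.0034 -0.0017 -0.8457]
```

View pics/st8.png

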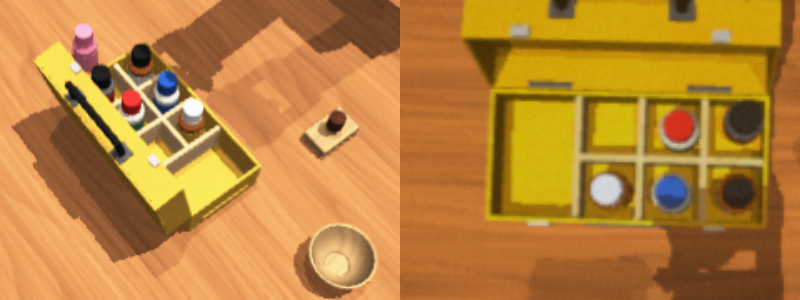

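All five bottles stand one to a cell, and the long bay is free. Next, the block.

Call:
play_rows(
  translation=[
    [0.01,-0.04,0.01],
    [0.03,-0.09,0.02],
    [0.05,-0.14,0.03],
    [0.05,-0.14,0.03],
    [0.05,-0.14,0.03],
    [0.05,-0.14,0.03],
    [0.05,-0.14,0.03],
  ],
  rotation=[
    [0,0,-0.18],
    [0,0,-0.36],
    [0,0,-0.54],
    [0,0,-0.72],
    [0,0,-0.8457],
    [0,0,-0.8457],
    [0,0,-0.8457],
  ],
  gripper=[-0.3,-0.3,-0.3,-0.3,-0.3,-0.3,-0.3],
)

```text
time_s: 44.6
eef_pos: [302.7, 265.6, 250.1]
ee_rot: [0.0, 0.71, 0.704, -0.0]
force: [0.1, -0.6, -0.2]
grip_width: 0.645
grip_force: 0.0
```

```bash
python3 - <<'E'
from m import *
np.set_printoptions(precision=1,suppress=True)
c,s=cap("wrist","w9"); print(s["eef_pos"],s["ee_rot"],proj(c,[[300,330,70],[300,330,26]],s))
E
```

```text
[302.7 265.6 250.1] [ 0.   0.7  0.7 -0. ] [[255.5 109.6]
 [255.7 109.2]]
```

View pics/w9.png

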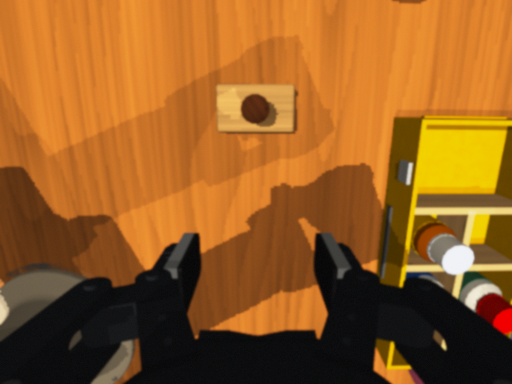

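The block corners are at (217,85), (295,85), (295,132) and (217,133), with the knob at (256,108). It is where I left it.

```bash
python3 - <<'E'
from m import *
np.set_printoptions(precision=2,suppress=True)
c,s=cap("wrist")
b=onz(c,[[217,85],[295,85],[295,132],[217,133]],26,s); print(b,b.mean(0)); d=b[1]-b[0]; print(np.degrees(np.arctan2(d[1],d[0])),np.linalg.norm(d))
print(onz(c,[[256,108]],70,s))
k=b.mean(0); to(s,[k[0],k[1],35],np.pi/2)
E
```

```text
[[256.74 356.87  26.  ]
 [344.41 356.23  26.  ]
 [345.62 303.99  26.  ]
 [254.66 303.5   26.  ]] [300.36 330.15  26.  ]
-0.4151944117002592 87.67703439070657
[[300.53 331.59  70.  ]]
shift [ 0.06 -0.    0.22] rot [ 0.   -0.   -0.01]
```

Call:
play_rows(
  translation=[
    [0.04,-0.002,0.04],
    [0.065,-0.002,0.08],
    [0.065,-0.002,0.13],
    [0.065,-0.002,0.18],
    [0.065,-0.002,0.205],
    [0.065,-0.002,0.215],
    [0.065,-0.002,0.215],
  ],
  rotation=[
    [0,0,-0.008],
    [0,0,-0.008],
    [0,0,-0.008],
    [0,0,-0.008],
    [0,0,-0.008],
    [0,0,-0.008],
    [0,0,-0.008],
  ],
  gripper=[-0.3,-0.3,-0.3,-0.3,-0.3,-0.3,-0.3],
)

```text
time_s: 45.58
eef_pos: [301.0, 330.8, 35.3]
ee_rot: [-0.0, 0.706, 0.708, 0.0]
force: [0.0, 0.3, 0.7]
grip_width: 0.649
grip_force: 0.0
```

Call:
play_rows(
  translation=[
    [0,0,0],
    [0,0,0],
    [0,0,0],
    [0,0,0],
    [0,0,0],
    [0,0,-0.04],
    [0,0,-0.09],
    [0,0,-0.135],
    [0,0,-0.135],
  ],
  rotation=[
    [0,0,0],
    [0,0,0],
    [0,0,0],
    [0,0,0],
    [0,0,0],
    [0,0,0],
    [0,0,0],
    [0,0,0],
    [0,0,0],
  ],
  gripper=[1,1,1,1,1,1,1,1,1],
  force=50,
)

```text
time_s: 46.7
eef_pos: [301.9, 331.6, 173.5]
ee_rot: [0.001, 0.706, 0.708, 0.004]
force: [0.2, -0.7, -1.7]
grip_width: 0.334
grip_force: 49.8
```

Call:
play_rows(
  translation=[
    [-0.01,0.04,0],
    [-0.02,0.09,0],
    [-0.04,0.14,0],
    [-0.06,0.19,0],
    [-0.063,0.24,0],
    [-0.063,0.246,0],
    [-0.063,0.246,0],
    [-0.063,0.246,0],
  ],
  rotation=[
    [0,0,0],
    [0,0,0],
    [0,0,0],
    [0,0,0],
    [0,0,0],
    [0,0,0],
    [0,0,0],
    [0,0,0],
  ],
  gripper=[1,1,1,1,1,1,1,1],
)

```text
time_s: 47.7
eef_pos: [545.9, 269.1, 170.0]
ee_rot: [-0.0, 0.705, 0.709, -0.0]
force: [0.7, -0.9, -1.4]
grip_width: 0.336
grip_force: 50.1
```

```bash
python3 - <<'E'
from h import *
s=ctrl.sense(); print(s["eef_pos"],s["force"],s["grip_width"]); to(s,[546,267,42],np.pi/2)
c,_=cap("wrist"); d,_=cap("scene"); 
cv2.imwrite("pics/ws10.png",np.hstack([cv2.resize(c["pixels"][:,:,::-1],(400,300)),cv2.resize(d["pixels"][140:320,180:420,::-1],(400,300))]))
E
```

```text
[545.86280353 269.12162476 170.02893746] [ 0.7193558  -0.86417666 -1.39193314] 0.3361958504342517
shift [-0.0021  0.0002  0.128 ] rot [-0.0008  0.0001  0.0047]
```

View pics/ws10.png

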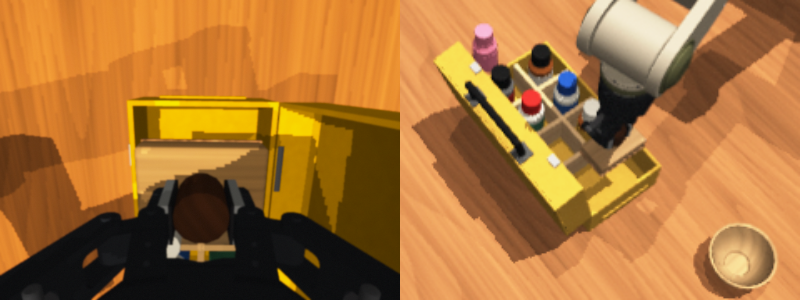

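Call:
play_rows(
  translation=[
    [-0.002,0,0.03],
    [-0.002,0,0.06],
    [-0.002,0,0.09],
    [-0.002,0,0.11],
    [-0.002,0,0.122],
    [-0.002,0,0.128],
    [-0.002,0,0.128],
  ],
  rotation=[
    [0,0,0.005],
    [0,0,0.005],
    [0,0,0.005],
    [0,0,0.005],
    [0,0,0.005],
    [0,0,0.005],
    [0,0,0.005],
  ],
  gripper=[1,1,1,1,1,1,1],
)

```text
time_s: 48.68
eef_pos: [547.1, 266.8, 42.5]
ee_rot: [0.0, 0.708, 0.707, 0.0]
force: [0.8, -0.1, -0.6]
grip_width: 0.341
grip_force: 50.1
```

Call:
play_rows(
  translation=[
    [0,0,0.0015],
    [0,0,0.0015],
    [0,0,0.0015],
    [0,0,0.0015],
    [0,0,-0.03],
    [0,0,-0.08],
    [0,0,-0.14],
    [0,0,-0.2],
    [0,0,-0.26],
    [0,0,-0.265],
  ],
  rotation=[
    [0,0,0],
    [0,0,0],
    [0,0,0],
    [0,0,0],
    [0,0,0],
    [0,0,0],
    [0,0,0],
    [0,0,0],
    [0,0,0],
    [0,0,0],
  ],
  gripper=[1,-0.1,-0.1,-0.1,-0.1,-0.1,-0.1,-0.1,-0.1,-0.1],
)

```text
time_s: 49.92
eef_pos: [547.9, 267.0, 312.0]
ee_rot: [0.002, 0.708, 0.707, 0.004]
force: [0.5, 0.2, -0.2]
grip_width: 0.553
grip_force: 0.0
```

```bash
python3 - <<'E'
from h import *
s=ctrl.sense(); print(s["eef_pos"],s["force"],s["grip_width"]); to(s,[696.5,160,305],np.pi/2)
d,_=cap("scene"); t,_=cap("top")
cv2.imwrite("pics/st11.png",np.hstack([cv2.resize(t["pixels"][110:270,130:300,::-1],(400,376)),cv2.resize(d["pixels"][140:320,180:420,::-1],(400,376))]))
E
```

```text
[547.86244925 267.00988086 312.01112864] [ 0.48256263  0.20308458 -0.16193546] 0.5528420401708973
shift [-0.1068  0.1487  0.008 ] rot [ 0.0084 -0.0023 -0.0012]
```

View pics/st11.png

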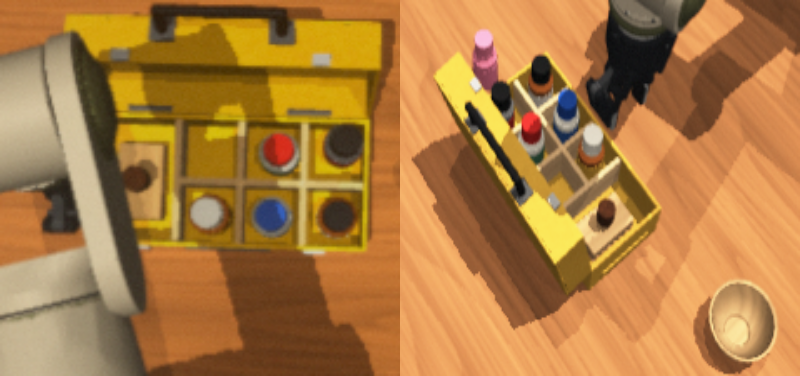

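The block sits flat in the bay and the bottles are all upright. Now the lid.

Call:
play_rows(
  translation=[
    [-0.04,0.03,0],
    [-0.08,0.07,0],
    [-0.107,0.12,0.008],
    [-0.107,0.1487,0.008],
    [-0.107,0.1487,0.008],
    [-0.107,0.1487,0.008],
  ],
  rotation=[
    [0,0,0],
    [0,0,0],
    [0,0,0],
    [0,0,0],
    [0,0,0],
    [0,0,0],
  ],
  gripper=[-0.1,-0.1,-0.1,-0.1,-0.1,-0.1],
)

```text
time_s: 50.78
eef_pos: [694.9, 159.9, 298.0]
ee_rot: [-0.001, 0.707, 0.707, -0.001]
force: [0.0, 0.4, -0.2]
grip_width: 0.551
grip_force: 0.0
```

```bash
python3 - <<'E'
from m import *
np.set_printoptions(precision=1,suppress=True)
s=ctrl.sense(); print(s["eef_pos"],s["grip_width"]); to(s,[696.5,160,234],np.pi/2)
c,s=cap("wrist"); g=c["pixels"].max(2)
# bar expected between y 110..210 at (696.5, z254)
for y in (185,200,210):
    e=proj(c,[[696.5,y,254]],s)[0]; v=int(e[1]); u0=int(e[0])-40
    r=np.where(g[v,u0:u0+80]<60)[0]+u0
    print(y,e,(r.min(),r.max(),onz(c,[[(r.min()+r.max())/2,v]],254,s)) if len(r) else None)
E
```

```text
[694.9 159.9 298. ] 0.5512056446289327
shift [0.  0.  0.1] rot [-0.  0. -0.]
185 [262.3 177.6] (np.int64(252), np.int64(269), array([[695.4, 185.4, 254. ]]))
200 [262.4 153.3] (np.int64(252), np.int64(269), array([[695.4, 200.2, 254. ]]))
210 [262.4 136.6] (np.int64(252), np.int64(269), array([[695.4, 210.3, 254. ]]))
```

Call:
play_rows(
  translation=[
    [0,0.001,0.02],
    [0,0.001,0.045],
    [0,0.001,0.06],
    [0,0.001,0.064],
    [0,0.001,0.064],
    [0,0.001,0.064],
    [0,0.001,0.064],
    [0,0.001,0.064],
    [0,0.001,0.064],
    [0,0.001,0.064],
  ],
  rotation=[
    [0,0,0],
    [0,0,0],
    [0,0,0],
    [0,0,0],
    [0,0,0],
    [0,0,0],
    [0,0,0],
    [0,0,0],
    [0,0,0],
    [0,0,0],
  ],
  gripper=[-0.1,-0.1,-0.1,-0.1,1,1,1,1,1,1],
  force=40,
)

```text
time_s: 52.08
eef_pos: [696.8, 159.5, 236.1]
ee_rot: [0.001, 0.708, 0.707, 0.001]
force: [0.2, 0.0, 5.3]
grip_width: 0.125
grip_force: 39.3
```

```bash
python3 - <<'E'
from h import *
s=ctrl.sense(); p=s["eef_pos"]; print(p,s["force"],s["grip_width"])
f=lambda a:np.array([-195*np.cos(a)+35.5*np.sin(a),195*np.sin(a)+35.5*np.cos(a)])
a0=np.radians(169.68)-np.arctan2(p[2]+20-70.5,p[0]-620.3); print("a0",a0)
for a in [a0-.05]+list(np.arange(1.7,0.79,-0.1))+[0.8]: 
    d=(f(a)-f(a0))/1000; print(round(a,2),"y_t %.4f z_t %.4f"%(d[0],-d[1]))
print("rel 0.8:")
for a in np.r_[np.arange(.7,.05,-.1),.05,0]:
    d=(f(a)-f(.8))/1000; print(round(a,2),"y_t %.4f z_t %.4f"%(d[0],-d[1]))
E
```

```text
[696.8111436  159.54273685 236.14540622] [0.15027552 0.02763515 5.25468577] 0.12500463322035563
a0 1.781602764508663
1.73 y_t -0.0093 z_t -0.0035
1.7 y_t -0.0152 z_t -0.0055
1.6 y_t -0.0343 z_t -0.0106
1.5 y_t -0.0539 z_t -0.0138
1.4 y_t -0.0737 z_t -0.0149
1.3 y_t -0.0935 z_t -0.0141
1.2 y_t -0.1131 z_t -0.0114
1.1 y_t -0.1323 z_t -0.0066
1.0 y_t -0.1510 z_t -0.0000
0.9 y_t -0.1689 z_t 0.0084
0.8 y_t -0.1859 z_t 0.0186
0.8 y_t -0.1859 z_t 0.0186
rel 0.8:
0.7 y_t -0.0159 z_t 0.0118
0.6 y_t -0.0305 z_t 0.0252
0.5 y_t -0.0437 z_t 0.0400
0.4 y_t -0.0554 z_t 0.0560
0.3 y_t -0.0654 z_t 0.0731
0.2 y_t -0.0737 z_t 0.0911
0.1 y_t -0.0801 z_t 0.1098
0.05 y_t -0.0826 z_t 0.1194
0.0 y_t -0.0846 z_t 0.1291
```

Call:
play_rows(
  translation=[
    [0,-0.0093,-0.0035],
    [0,-0.0343,-0.0106],
    [0,-0.0539,-0.0138],
    [0,-0.0737,-0.0149],
    [0,-0.0935,-0.0141],
    [0,-0.1131,-0.0114],
    [0,-0.1323,-0.0066],
    [0,-0.151,0],
    [0,-0.1689,0.0084],
    [0,-0.1859,0.0186],
  ],
  rotation=[
    [0,0,0],
    [0,0,0],
    [0,0,0],
    [0,0,0],
    [0,0,0],
    [0,0,0],
    [0,0,0],
    [0,0,0],
    [0,0,0],
    [0,0,0],
  ],
  gripper=[1,1,1,1,1,1,1,1,1,1],
)

```text
time_s: 53.32
eef_pos: [511.3, 160.3, 217.7]
ee_rot: [0.001, 0.708, 0.707, 0.002]
force: [9.9, 5.7, -5.1]
grip_width: 0.126
grip_force: 41.6
```

```bash
python3 - <<'E'
from h import *
s=ctrl.sense(); p=s["eef_pos"]; print(p,s["force"],s["grip_width"],"a",np.radians(169.68)-np.arctan2(p[2]+20-70.5,p[0]-620.3))
E
```

```text
[511.30925511 160.32342691 217.67451376] [ 9.87053344  5.71211468 -5.07211645] 0.126333827824621 a 0.8129279790392321
```

Call:
play_rows(
  translation=[
    [0,-0.0159,0.0118],
    [0,-0.0305,0.0252],
    [0,-0.0437,0.04],
    [0,-0.0554,0.056],
    [0,-0.0654,0.0731],
    [0,-0.0737,0.0911],
    [0,-0.077,0.1],
    [0,-0.0801,0.1098],
    [0,-0.0815,0.115],
    [0,-0.0826,0.1194],
  ],
  rotation=[
    [0,0,0],
    [0,0,0],
    [0,0,0],
    [0,0,0],
    [0,0,0],
    [0,0,0],
    [0,0,0],
    [0,0,0],
    [0,0,0],
    [0,0,0],
  ],
  gripper=[1,1,1,1,1,1,1,1,1,1],
)

```text
time_s: 54.58
eef_pos: [428.3, 160.2, 97.1]
ee_rot: [-0.0, 0.708, 0.707, 0.001]
force: [-1.1, 5.2, 3.3]
grip_width: 0.122
grip_force: 43.1
```

```bash
python3 - <<'E'
from h import *
s=ctrl.sense(); p=s["eef_pos"]; print(p,s["force"],s["grip_width"],"a",np.radians(169.68)-np.arctan2(p[2]+20-70.5,p[0]-620.3))
E
```

```text
[428.27922335 160.23906799  97.12555033] [-1.05076522  5.16626865  3.2702519 ] 0.12238613518257863 a 0.05808710839491438
```

Call:
play_rows(
  translation=[
    [0,-0.0005,0.002],
    [0,-0.001,0.004],
    [0,-0.0015,0.006],
    [0,-0.002,0.008],
    [0,-0.002,0.009],
    [0,-0.002,0.01],
    [0,-0.002,0.011],
    [0,-0.002,0.011],
  ],
  rotation=[
    [0,0,0],
    [0,0,0],
    [0,0,0],
    [0,0,0],
    [0,0,0],
    [0,0,0],
    [0,0,0],
    [0,0,0],
  ],
  gripper=[1,1,1,1,1,1,1,1],
)

```text
time_s: 55.58
eef_pos: [426.3, 160.2, 87.1]
ee_rot: [0.0, 0.708, 0.707, 0.0]
force: [-3.7, 4.7, 14.3]
grip_width: 0.122
grip_force: 44.7
```

Call:
play_rows(
  translation=[
    [0,0,0.001],
    [0,0,0.001],
    [0,0,0.001],
    [0,0,0],
    [0,0,0],
    [0,0,0],
    [0,0,-0.03],
    [0,0,-0.08],
    [0,-0.03,-0.14],
    [0,-0.06,-0.18],
  ],
  rotation=[
    [0,0,0],
    [0,0,0],
    [0,0,0],
    [0,0,0],
    [0,0,0],
    [0,0,0],
    [0,0,0],
    [0,0,0],
    [0,0,0],
    [0,0,0],
  ],
  gripper=[1,1,0,0,0,0,0,0,0,0],
)

```text
time_s: 56.82
eef_pos: [365.4, 159.8, 268.0]
ee_rot: [0.0, 0.708, 0.707, 0.0]
force: [0.7, 1.1, -0.1]
grip_width: 0.505
grip_force: 0.0
```

Call:
play_rows(
  translation=[
    [0,-0.03,-0.02],
    [0,-0.05,-0.02],
    [0,-0.05,-0.02],
    [0,-0.05,-0.02],
  ],
  rotation=[
    [0,0,0],
    [0,0,0],
    [0,0,0],
    [0,0,0],
  ],
  gripper=[0,0,0,0],
)

```text
time_s: 57.32
eef_pos: [316.6, 159.9, 286.0]
ee_rot: [-0.0, 0.708, 0.707, -0.0]
force: [-0.0, 0.6, 0.4]
grip_width: 0.501
grip_force: 0.0
```

```bash
python3 - <<'E'
from m import *
np.set_printoptions(precision=1,suppress=True)
a,b=cv2.imread("pics/scene0.png")[:,:,::-1],None
c,s=cap("scene","sfin"); t,_=cap("top","tfin"); print(s["eef_pos"],s["force"],s["time_s"])
# lid shut check: yellow region in scene before vs now
ya=masks(cv2.cvtColor(a.copy(),cv2.COLOR_RGB2HSV))["yellow"]; yb=masks(hsv(c))["yellow"]
for y in (ya,yb):
    m=max(blobs(y,500),key=lambda b:b[1]); print(m[0],m[1],m[2])
w,s=cap("wrist"); g=w["pixels"].max(2)
for y in (185,205):
    e=proj(w,[[425,y,106]],s)[0]; v=int(e[1]); u0=int(e[0])-25
    if 0<v<384:
        r=np.where(g[v,u0:u0+50]<60)[0]+u0; print(e,r.min() if len(r) else 0,r.max() if len(r) else 0)
a0=cv2.imread("pics/scene0.png").astype(int); b0=c["pixels"][:,:,::-1].astype(int)
for n,(u,v) in dict(bowl=(385,294),mill=(168,182)).items():
    print(n,np.abs(a0[v-25:v+25,u-25:u+25]-b0[v-25:v+25,u-25:u+25]).mean())
# gouge in top view: tan handle + shift via template match
A=cv2.imread("pics/top0.png");B=t["pixels"][:,:,::-1].copy()
for n,(x,y,w_,h_) in dict(gouge=(400,252,76,22),bowl=(78,190,44,46),mill=(320,98,32,34)).items():
    T=A[y:y+h_,x:x+w_]; S=B[y-8:y+h_+8,x-8:x+w_+8]; r=cv2.minMaxLoc(cv2.matchTemplate(S,T,cv2.TM_CCOEFF_NORMED)); print(n,r[1],np.array(r[3])-8)
E
```

```text
[316.6 159.9 286. ] [-0.   0.6  0.4] 57.325Traceback (most recent call last):
  File "<stdin>", line 8, in <module>
ValueError: max() iterable argument is empty
```

```bash
python3 - <<'E'
from m import *
np.set_printoptions(precision=2,suppress=True)
A=cv2.imread("pics/scene0.png");B=cv2.imread("pics/sfin.png")
for I in (A,B):
    h=cv2.cvtColor(I,cv2.COLOR_BGR2HSV); y=(h[:,:,0]>21)&(h[:,:,0]<36)&(h[:,:,1]>200)&(h[:,:,2]>60)
    for m in sorted(blobs(y,300),key=lambda b:-b[1])[:2]: print(m[0],m[1],m[2])
def tm(A,B,d):
    for n,(x,y,w,h) in d.items():
        T=A[y:y+h,x:x+w]; S=B[y-8:y+h+8,x-8:x+w+8]; r=cv2.minMaxLoc(cv2.matchTemplate(S,T,cv2.TM_CCOEFF_NORMED)); print(n,round(r[1],3),np.array(r[3])-8)
tm(A,B,dict(bowl=(362,272,46,46),mill=(155,162,28,40),lidfar=(290,215,50,60),hinge=(232,190,60,60)))
tm(cv2.imread("pics/top0.png"),cv2.imread("pics/tfin.png"),dict(gouge=(400,252,76,22),bowl=(78,190,44,46),mill=(320,98,32,34),pink=(298,170,26,26),turq=(378,140,30,26),lidcorner=(155,147,30,30)))
w,s=cap("wrist"); g=w["pixels"].max(2)
for y in (185,205):
    e=proj(w,[[425,y,106]],s)[0]; v=int(e[1]); u0=int(e[0])-25
    r=np.where(g[v,u0:u0+50]<60)[0]+u0; print(e,r.min() if len(r) else 0,r.max() if len(r) else 0)
E
```

```text
bowl 0.999 [0 0]
mill 1.0 [0 0]
lidfar 0.972 [0 0]
hinge 0.792 [0 0]
gouge 0.659 [1 0]
bowl 0.995 [0 0]
mill 0.997 [0 0]
pink 0.997 [0 0]
turq 0.998 [0 0]
lidcorner 0.993 [0 0]
[362.71 148.64] 358 372
[364.35 129.16] 360 374
```

```bash
python3 -c "
from rig import ctrl
print(ctrl.finish_job())"
```

```text
the job is handed in; nothing more can be done
None
```

I handed the job in at about 57 s: five bottles upright, one to a cell, the sanding block flat in the long bay and the lid pressed shut; the bowl and mill show no shift, and the gouge image match was weak (0.66, probably the arm's shadow) but I kept clear of it.

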